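# Run down and tighten a union nut with a spanner

## Task

First run the captive hex nut on the test stand clockwise with the fingers until it comes up snug against its stop. Then draw the spanner out of its sleeve, lay it down on the counter and let go, take it again by the handle, and use it (not the fingers) to tighten the nut clockwise until it is fully home. Finally lay the spanner flat on the counter, clear of the stand and out of the sleeve, and leave the tape measure, the ball valve and the tap aerator where they are.

Things in the scene. Friction and masses are not known exactly. Their poses are not given: they have to be found in the camera images.
- stand: Test stand fixed to the counter: dark steel base plate 94x94x10 mm, grey block 42x42 mm up to z 31, a brass pipe (radius 9, 78 long, along y at z 20) across it, a brass riser (radius 11) under the nut, a brass stub (radius 9.5) above it up to z 86 with a dark index rib on its -x side. Origin: centre of the underside, on the nut's vertical axis.
- nut_mid (a point): Centre of the captive brass hex nut, 54 mm above the counter: 30 mm across flats, 18 high (z 45 to 63); it turns about the vertical but does not travel. The point turns with it: two of the six flats face its +x and -x, the others follow every 60 degrees. A dark dash on the nut's top meets the rib on the stub when the nut is fully home.
- nut (a joint): Free run of the nut, rad, grows clockwise seen from above; starts somewhere between 0 and 0.6; friction 0.06 N m; at 1.90 it is snug against its stop.
- gland (a joint): Tightening of the snug nut, rad: with joint nut at its stop, turning on clockwise turns this one (and the nut) from 0 to 0.75 (hard stop, fully home). Stiff, about 1 N m plus 0.3 N m per rad/s: needs the spanner; stays where it is left. A finger grip of about 10 N slips or stalls before it moves. The nut's total clockwise turn is nut + gland.
- sleeve: Black plastic sleeve fixed to the counter, 115 mm long, 38 wide (65 over its 5 mm high feet), 24 high. Origin: centre of the mouth at counter height; the mouth faces the sleeve's +x, the sleeve lies at x from -115 to 0 mm. Inside 28 mm wide and 19 mm high.
- spanner: Plain steel open-ended spanner, 0.16 kg, 12 mm thick, 205 long; it starts flat on the counter, handle in the sleeve, origin 77 mm in front of the mouth, same yaw. Origin: where the nut's axis stands when the jaw is on it, on the underside. Handle 18 mm wide to x = -183 mm; the neck can be pinched at x = -66 mm. Centre of mass near x = -60 mm.
- jaw (a point): Centre of the spanner's jaw, 6 mm above its underside. The jaw opens to the spanner's +x, 31 mm wide, flat throat at x = -18.5 mm, flared prong tips end at x = +24 mm. Head 60 mm wide (67 over the tips), narrowing from x = -34 to the handle at x = -58 mm.
- handle (a point): Grip point in the handle, at x = -120 mm of the spanner, half thickness. Play of the jaw on the nut and give in the grip take up some 0.25 rad of the handle's swing before the gland follows; take hold again by the middle of the handle (x = -110 to -130 mm) and grip it firmly (50 N).
- handle_end (a point): Rounded end of the handle, at x = -183 mm of the spanner, half thickness.
- tape_measure: Yellow and black tape measure, 76x74x34 mm, loose; leave it alone. Origin: underside.
- ball_valve: Small brass ball valve with red lever, 31x68x37 mm, loose; leave it alone. Origin: underside.
- tap_aerator: Chromed tap aerator, 34 mm across, 31 high, loose; leave it alone. Origin: underside.

How it is judged:
On the way, in this order (a step that is already met when the one before it is completed fails the run):
1. the nut is run down by hand: snug against its stop, not yet tightened (value of joint nut above 1.8 rad and value of joint gland below 0.2 rad and distance of spanner from where it was at the start of the episode below 0.04 m), for 0.1 s.
2. the spanner is out of the sleeve, lying on the counter, let go (x of handle_end in the frame of sleeve above -0.02 m and height (world z) of spanner below 0.006 m and angle between spanner's own z axis and vertical below 0.1 rad and linear speed of spanner below 0.03 m/s and contact force between the fingers and spanner below 0.1 N), for 0.1 s.
3. the spanner, held by its handle, has its jaw round the snug nut (distance between jaw and nut_mid below 0.012 m and contact force between the fingers and spanner above 1 N and value of joint gland below 0.25 rad and distance between the grasp point and handle below 0.072 m), for 0.1 s.
4. the nut is fully home, pulled up with the spanner held by its handle (value of joint gland above 0.66 rad and distance between jaw and nut_mid below 0.015 m and distance between the grasp point and handle below 0.072 m), for 0.1 s.
At the end, for the whole second after the job is handed in: The nut is fully home (gland above 0.66 of 0.75 rad, nut above 1.6 of 1.9 rad); the spanner lies flat and still on the counter, not touching the stand, its jaw more than 60 mm from the nut's axis and its handle not back in the sleeve (value of joint gland above 0.66 rad and value of joint nut above 1.6 rad and height (world z) of spanner below 0.006 m and angle between spanner's own z axis and vertical below 0.1 rad and linear speed of spanner below 0.02 m/s and contact force between spanner and stand below 0.1 N and horizontal distance between jaw and nut_mid above 0.06 m and not (x of handle_end in the frame of sleeve between -0.12 and -0.02 m and y of handle_end in the frame of sleeve between -0.015 and 0.015 m)).
It fails at once if the fingers, not the spanner, turn the nut past snug (contact force between the fingers and nut above 2 N and value of joint gland between 0.25 and 0.66 rad).
It fails at once if a bystander is disturbed (distance of any of tape_measure, ball_valve, tap_aerator from where it was at the start of the episode above 0.03 m).
It also fails if it takes over 72 s, if anything falls off the work surface, if the arm or the gripper's body presses on something with over 40 N, if the wrist force passes 120 N, or if a joint passes its speed limit or range.

## Robot

A 6-joint arm with a two-finger parallel gripper is mounted at the origin on a cart in front of the work surface, level with it; the furniture and walls round the work are solid. World frame = base frame: x ahead of the robot, y to its left, z up, the work surface at z = 0. Lengths are in m, angles in rad, forces in N, time in s.
With the tool pointing down it reaches from about 0.425 to 0.95 m from the base axis. Payload 3.5 kg.
Tool frame: the origin (TCP) lies between the finger pads; the fingertips stand 22 mm ahead of it and the grasp point (between the pads) lies 3 mm ahead of it (ctrl.nose_length is the z of the fingertips in the tool frame, in m); z points along the fingers, y is the line along which they close (so a half turn about z gives the same grasp; the last joint's range is limited). The gripper opens to 85 mm and grips with 20 to 120 N. Pads are 22 mm wide; open, the fingers measure 114 mm over their backs; the gripper's body (76 mm by 85 mm) begins 54 mm behind the grasp point. The pads swing forward as they close: fully open they stand 13 mm farther back than shut.
Start: joints at [0.991, 0.286, 1.577, -0, 1.279, -0.15], TCP at [0.281, 0.614, 0.253] pointing down, gripper open.
Joint ranges: [-2.77, 2.77], [-0.9, 2.22], [0.21, 2.48], [-1.53, 4.67], [0.24, 2.81], [-2.84, 2.84]. Speed limits (rad/s): [2.79, 2.79, 3.14, 3.14, 3.14, 3.14].

## Interface

Orientations are given as a unit quaternion [x, y, z, w].
In Python, from plant import ctrl gives the robot as it stands. The module is installed in compiled form; this text tells all that it offers.
- The arm moves only by the tool send_rows, never from a script. Its argument "rows" is text: rows parted by semicolons, each of 7 numbers parted by spaces: the turn, a rotation vector about the tool's x, y, z in degrees, then the shift along the tool's x, y, z in mm, then the opening, from -1 (shut) to 1 (fully open). A call has 1 to 8 rows; each row is the pose to reach, as a shift and turn from the pose commanded when the call began, along the tool's axes at that moment; what a row does not reach only later rows make up. A row lasts 1/8 s, in which the tool goes at most 62.5 mm and 10.7 degrees, less where a joint would pass 70% of its speed; a pose out of reach is approached as far as the arm can. A call with a gripper value outside its range is refused whole. The fingers move at their own pace and stop on an object; "grip_force" is the grip in N (left out, the last holds). Time passes only in rows, so rows that repeat a pose let the fingers close. It gives the time, the measured TCP pose, the force, the opening and the grip force at its end, in the units of the state.
- ctrl.get_state(): the state, without advancing time (a new reading comes with each control period).
- ctrl.read_camera(name): name is "side" or "top" or "wrist"; returns a dict with "color" (400x640x3 uint8, red, green, blue), "fx", "fy", "cx", "cy" (pixels), "extrinsics" (4x4, takes a point from world to camera coordinates). Camera axes: x right, y down, z forward; pixel columns grow to the right and rows downward; lengths in m; the calibration is good to about 2 mm. A picture is of the moment at which its call begins. There is no depth.
- ctrl.sign_off(): hands the job in; it is judged then, once.
Trained networks look in a picture, given as the dict that the camera call returned (one of the last four; its "shot" number tells which), for a name from the list of things; names that differ only in an ending like _2 or _b are one class to them, and where a whole thing is asked for, a point or a joint stands for the part that bears it (a point fixed in the world has none). Each returns a list of dicts, best first, with "p" (0 to 1); they miss things now and then, are a little off and sometimes report something else, mostly with a low value. They report only what shows in the picture. A call takes as long as a camera call.
- ctrl.look_for(picture, target): "position" ([x, y, z] in m, in the coordinates of the camera as it stood for that picture, good to about 4 mm: the middle of the surface that is visible of it).
The state is a dict: "time": time; "qpos": joint angles; "dq": joint speeds; "joint_efforts": joint torques, N m; "eef_pos": TCP position; "tcp_rot": TCP orientation; "contact_force": force on the tool from outside, world axes, zero at the start; "wrist_torque": the same for the moment, N m; "opening": opening from 0.0 (shut) to 1.0 (fully open); "finger_force": force on a finger pad.
Only numpy, scipy, OpenCV 4.12 (cv2) and the standard library are available. Lean on these libraries where they do the work, as an engineer would, in place of code of your own. Each camera call takes 0.05 s, during which the arm holds its last target. There are 200 camera calls.

## Working session

There is one attempt and no reset: what is moved stays moved. The work goes in short steps, Python scripts to look and compute and a tool call to move; the robot and the scene stay as the last step left them, time stands still between calls to the robot, and variables do not carry over. Pictures are saved under pics/ and viewed, at most 10 in all, crops included, and the job is handed in when it is done.

Besides the shell and the picture viewer there is one more tool, called after "Call:" as name(argument=value, ...), one argument or row to a line, values as JSON. send_rows: Moves the arm, as the interface text tells. Its arguments: {"type":"object","properties":{"rows":{"type":"string"},"grip_force":{"type":"number"}},"required":["rows"]}

```bash
mkdir -p pics; cat > h.py <<'E'
import numpy as np, cv2
from plant import ctrl
from scipy.spatial.transform import Rotation as R
def w(pic,p):
    E=np.array(pic["extrinsics"]); return np.linalg.inv(E)@np.append(p,1)
def pix(pic,P):
    E=np.array(pic["extrinsics"]); c=E@np.append(P,1); return pic["fx"]*c[0]/c[2]+pic["cx"],pic["fy"]*c[1]/c[2]+pic["cy"]
def ray(pic,u,v,z):
    E=np.linalg.inv(np.array(pic["extrinsics"])); d=E[:3,:3]@[(u-pic["cx"])/pic["fx"],(v-pic["cy"])/pic["fy"],1]; o=E[:3,3]
    return o+d*(z-o[2])/d[2]
def save(pic,n,im=None): cv2.imwrite("pics/"+n,cv2.cvtColor(pic["color"] if im is None else im,cv2.COLOR_RGB2BGR))
E
python3 - <<'E'
from h import *
s=ctrl.get_state(); print(s["time"],s["eef_pos"],s["tcp_rot"],s["opening"],ctrl.nose_length)
ims=[]
for c in("top","side","wrist"):
    p=ctrl.read_camera(c); ims.append(p["color"]); save(p,c+"0.png")
    print(c,p["fx"],np.linalg.inv(p["extrinsics"])[:3].round(3).tolist())
    for t in("stand","nut_mid","sleeve","spanner","jaw","handle","handle_end","tape_measure","ball_valve","tap_aerator"):
        for r in ctrl.look_for(p,t)[:1]:
            P=w(p,r["position"])[:3]; print(t,round(r["p"],2),P.round(3),np.round(pix(p,P)))
E
```

```text
0.0 [0.28089537 0.61310443 0.25190605] [ 2.13259295e-01  9.76994898e-01 -1.11439291e-03 -4.48370528e-04] 1.0021366192423615 0.022
top 515.5081437761535 [[0.01, -0.992, 0.129, 0.33], [-1.0, -0.012, -0.016, -0.118], [0.017, -0.129, -0.991, 1.326]]
stand 0.84 [0.544 0.194 0.015] [192. 176.]
nut_mid 0.63 [0.546 0.192 0.06 ] [189. 172.]
sleeve 0.64 [ 0.479 -0.354  0.026] [406. 203.]
spanner 0.83 [ 0.466 -0.248  0.012] [364. 208.]
jaw 0.75 [ 0.465 -0.254  0.009] [366. 209.]
handle 0.7 [ 0.465 -0.25   0.017] [365. 208.]
handle_end 0.9 [ 0.462 -0.25   0.01 ] [365. 210.]
tape_measure 0.69 [ 0.378 -0.005  0.034] [268. 241.]
ball_valve 0.57 [ 0.464 -0.253  0.011] [366. 209.]
tap_aerator 0.5 [0.409 0.194 0.029] [189. 228.]
side 485.34114956404295 [[0.921, -0.244, 0.303, 0.143], [-0.389, -0.552, 0.737, -0.938], [-0.012, -0.797, -0.604, 0.753]]
stand 0.67 [0.538 0.186 0.018] [297. 154.]
nut_mid 0.54 [0.547 0.187 0.057] [300. 141.]
sleeve 0.89 [ 0.466 -0.364  0.021] [362. 294.]
spanner 0.92 [ 0.453 -0.254  0.017] [333. 262.]
jaw 0.6 [ 0.453 -0.253  0.012] [333. 263.]
handle 0.71 [ 0.456 -0.249  0.012] [333. 262.]
handle_end 0.75 [ 0.457 -0.254  0.013] [335. 263.]
tape_measure 0.63 [ 0.374 -0.021  0.032] [264. 205.]
ball_valve 0.7 [0.376 0.092 0.025] [252. 183.]
tap_aerator 0.53 [0.404 0.186 0.012] [252. 166.]
wrist 356.0145381712559 [[0.417, 0.861, 0.291, 0.208], [0.909, -0.395, -0.133, 0.648], [0.001, 0.32, -0.947, 0.373]]
```

View pics/top0.png

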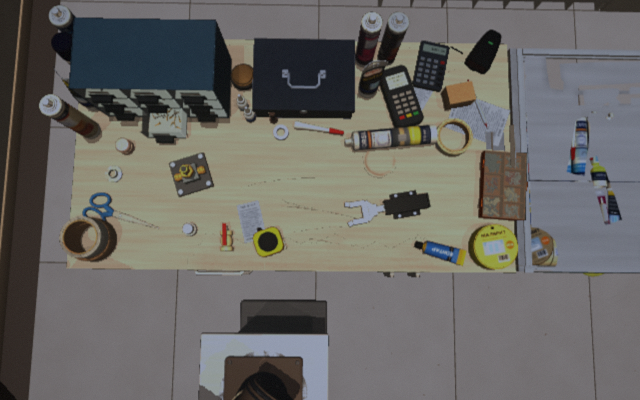

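View pics/side0.png

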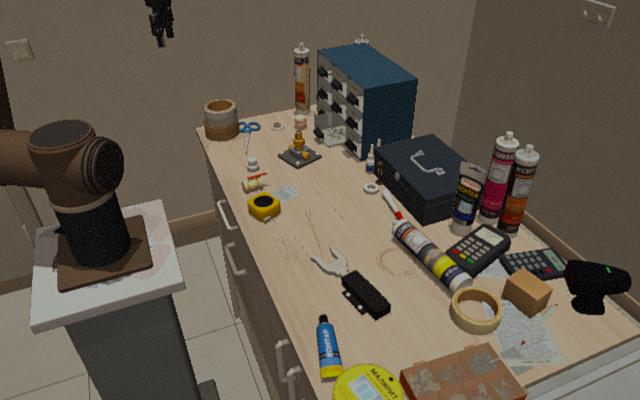

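The top view shows the stand at about (191,174), the spanner head at (362,211), the sleeve at (406,204), the tape at (268,240), the valve at (226,236) and the aerator at (189,229). In the side view the chest stands behind the stand. Next I take the wrist camera to the stand.

Call:
send_rows(
  rows="0 0 0 -394 -274 0 1;0 0 0 -394 -274 0 1;0 0 0 -394 -274 0 1;0 0 0 -394 -274 0 1;0 0 0 -394 -274 0 1;0 0 0 -394 -274 0 1;0 0 0 -394 -274 0 1;0 0 0 -394 -274 0 1",
)

```text
time: 2.65
eef_pos: [0.5264, 0.1979, 0.2537]
tcp_rot: [0.214, 0.977, 0.0, 0.0]
contact_force: [-0.3, 0.1, -0.0]
opening: 1.002
finger_force: 0.0
```

Call:
send_rows(
  rows="0 0 0 0 0 30 1;0 0 0 0 0 30 1;0 0 0 0 0 30 1",
)

```text
time: 3.02
eef_pos: [0.5253, 0.2008, 0.2241]
tcp_rot: [0.213, 0.977, 0.0, 0.0]
contact_force: [0.3, -0.2, 0.2]
opening: 0.999
finger_force: 0.0
```

```bash
cat >> h.py <<'E'
def state():
    s=ctrl.get_state(); m=R.from_quat(s["tcp_rot"]).as_matrix(); y=np.degrees(np.arctan2(m[1,1],m[0,1]))
    print("t",round(s["time"],2),"tcp",np.round(s["eef_pos"],4),"yyaw",round(y,1),"tilt",np.round(m[:2,2],3),"q",np.degrees(s["qpos"]).round(0),"op",round(s["opening"],3),"F",np.round(s["contact_force"],1),"T",np.round(s["wrist_torque"],2),"ff",np.round(s["finger_force"],1)); return s,m
def to(P):
    s,m=state(); print("shift mm",(m.T@(np.array(P)-s["eef_pos"])*1000).round(1))
E
python3 - <<'E'
from h import *
state()
p=ctrl.read_camera("wrist"); save(p,"w1.png",cv2.resize(p["color"],(800,500)))
np.save("w1.npy",p,allow_pickle=True)
for t in("stand","nut_mid"):
    for r in ctrl.look_for(p,t)[:2]:
        P=w(p,r["position"])[:3]; print(t,round(r["p"],2),P.round(3),np.round(pix(p,P)))
E
```

```text
t 3.02 tcp [0.5253 0.2008 0.2241] yyaw 65.4 tilt [0.001 0.   ] q [ 11.   4. 108.   0.  68. -55.] op 0.999 F [ 0.3 -0.2  0.2] T [0.01 0.01 0.05] ff 0.0
stand 0.67 [0.539 0.204 0.013] [327. 184.]
nut_mid 0.6 [0.545 0.203 0.061] [329. 206.]
```

View pics/w1.png

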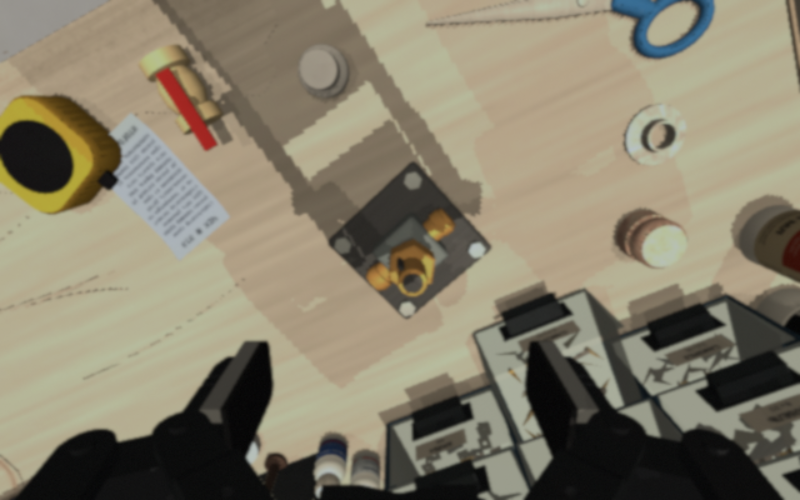

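The stand plate corners show at (413,162), (490,245), (406,318), (330,240). The nut is near (412,270) and the chest drawers begin around (540,310), below it. I'll crop the nut to read its angle.

```bash
python3 - <<'E'
from h import *
p=np.load("w1.npy",allow_pickle=True).item()
C=[ray(p,u*.8,v*.8,.01) for u,v in((413,162),(490,245),(406,318),(330,240))]
print(np.round(C,4), np.mean(C,0).round(4)); 
for i in range(4):
    d=C[(i+1)%4]-C[i]; print(np.hypot(*d[:2]).round(4), np.degrees(np.arctan2(d[1],d[0])).round(1))
print("chest",[ray(p,u*.8,v*.8,z).round(3) for u,v in((475,328),(585,290)) for z in(0,.1,.15)])
for t in ("side","top"):
    q=ctrl.read_camera(t); r=ctrl.look_for(q,"nut_mid")[0]; print(t,w(q,r["position"])[:3].round(3))
im=p["color"][120:260,255:400]; save(p,"w1c.png",cv2.resize(im,None,fx=4.2,fy=4.2,interpolation=cv2.INTER_CUBIC))
E
```

```text
[[0.4935 0.2285 0.01  ]
 [0.5776 0.2574 0.01  ]
 [0.6082 0.171  0.01  ]
 [0.5215 0.1448 0.01  ]] [0.5502 0.2004 0.01  ]
0.0889 19.0
0.0916 -70.5
0.0905 -163.2
0.0882 108.5
chest [array([0.646, 0.219, 0.   ]), array([0.59 , 0.224, 0.1  ]), array([0.561, 0.226, 0.15 ]), array([0.652, 0.316, 0.   ]), array([0.594, 0.293, 0.1  ]), array([0.564, 0.281, 0.15 ])]
side [0.546 0.187 0.058]Traceback (most recent call last):
  File "<stdin>", line 9, in <module>
IndexError: list index out of range
```

```bash
python3 - <<'E'
from h import *
p=np.load("w1.npy",allow_pickle=True).item()
a,b=[ray(p,u*.8,v*.8,.02) for u,v in((376,277),(440,221))]; print(a,b,np.degrees(np.arctan2(*(a-b)[1::-1])))
im=p["color"][120:260,255:400]; save(p,"w1c.png",cv2.resize(im,None,fx=4.2,fy=4.2,interpolation=cv2.INTER_CUBIC))
E
```

```text
[0.56125737 0.16628159 0.02      ] [0.54053577 0.2293418  0.02      ] -71.80946408258018
```

View pics/w1c.png

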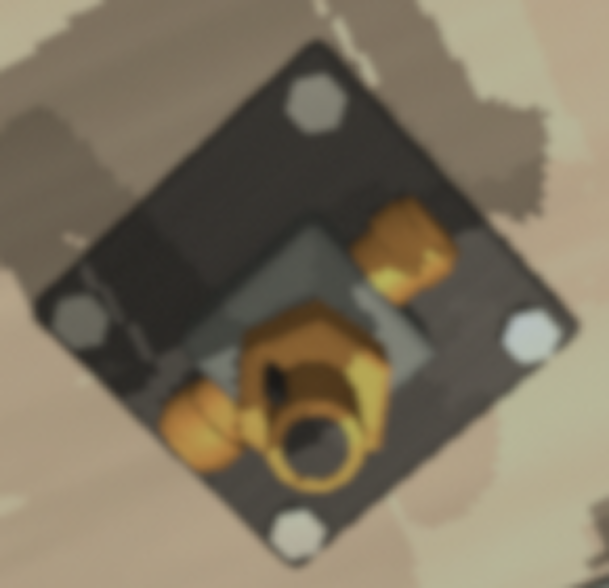

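Call:
send_rows(
  rows="0 0 11 -23 -71 20 1;0 0 22 -23 -71 20 1;0 0 33 -23 -71 20 1;0 0 44 -23 -71 20 1;0 0 55 -23 -71 20 1;0 0 66 -23 -71 20 1;0 0 77 -23 -71 20 1;0 0 85 -23 -71 20 1",
)

```text
time: 4.38
eef_pos: [0.5166, 0.1264, 0.2036]
tcp_rot: [0.819, 0.574, 0.0, 0.0]
contact_force: [0.9, -0.7, 0.3]
opening: 1.003
finger_force: 0.0
```

Call:
send_rows(
  rows="0 0 5 0 0 0 1;0 0 5 0 0 0 1",
)

```text
time: 4.62
eef_pos: [0.5166, 0.1263, 0.2036]
tcp_rot: [0.841, 0.541, 0.0, 0.0]
contact_force: [-0.3, 0.4, 0.3]
opening: 1.001
finger_force: 0.0
```

```bash
python3 - <<'E'
from h import *
state()
p=ctrl.read_camera("wrist"); np.save("w2.npy",p,allow_pickle=True)
for t in("stand","nut_mid"):
    for r in ctrl.look_for(p,t)[:1]:
        P=w(p,r["position"])[:3]; print(t,round(r["p"],2),P.round(3),np.round(pix(p,P)))
for z in (.01,.063,.086): print(np.round(pix(p,[.55,.199,z])))
u,v=map(int,pix(p,[.55,.199,.06])); u0,v0=max(u-75,0),max(v-65,0); print(u0,v0)
save(p,"w2c.png",cv2.resize(p["color"][v0:v0+130,u0:u0+150],None,fx=4.5,fy=4.5,interpolation=cv2.INTER_CUBIC))
E
```

```text
t 4.62 tcp [0.5166 0.1263 0.2036] yyaw -24.6 tilt [0. 0.] q [  3.   1. 113.  -0.  66.  27.] op 1.001 F [-0.3  0.4  0.3] T [0.04 0.03 0.03] ff 0.0
stand 0.59 [0.555 0.199 0.008] [323.  85.]
nut_mid 0.89 [0.554 0.201 0.062] [322.  84.]
[318.  88.]
[318.  89.]
[317.  89.]
242 23
```

View pics/w2c.png

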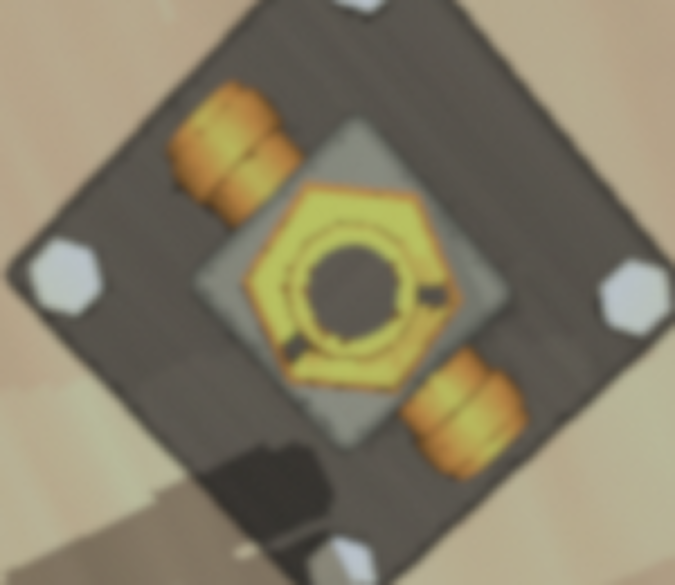

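The nut is seen from straight above. Its vertices in the crop are (245,282), (307,185), (420,197), (460,297), (400,390), (290,380), and there are two dark marks, at (295,347) and (432,296). Next I compute the angles.

```bash
python3 - <<'E'
from h import *
p=np.load("w2.npy",allow_pickle=True).item()
f=lambda u,v,z: ray(p,242+u/4.5,23+v/4.5,z)[:2]
V=np.array([f(u,v,.063) for u,v in((245,282),(307,185),(420,197),(460,297),(400,390),(290,380))]); c=V.mean(0); print("nut c",c.round(4))
a=lambda d:np.degrees(np.arctan2(d[1],d[0]))
print("vert",[(a(x-c).round(1),np.hypot(*(x-c)).round(4)) for x in V])
print("marks",[(a(f(u,v,.063)-c),np.hypot(*(f(u,v,.063)-c))) for u,v in((295,347),(432,296))])
print("vertex phase mod60",np.degrees(np.angle(np.mean([np.exp(6j*np.radians(a(x-c))) for x in V])))/6)
e=f(352,289,.086); print("stub c",e)
b=np.array([f(205,165,.02)-0, f(500,430,.02)]); print("pipe",a(b[0]-b[1]), (b[0]+b[1])/2)
print("base corners",f(10,272,.01))
E
```

```text
nut c [0.5523 0.1988]
vert [(np.float64(151.6), np.float64(0.0168)), (np.float64(90.6), np.float64(0.0167)), (np.float64(28.5), np.float64(0.0168)), (np.float64(-28.3), np.float64(0.0165)), (np.float64(-88.6), np.float64(0.0167)), (np.float64(-151.1), np.float64(0.0168))]
marks [(np.float64(-161.62712151406316), np.float64(0.012503336006336475)), (np.float64(-28.937529975013994), np.float64(0.012167012817932258))]
vertex phase mod60 -29.53172189679042
stub c [0.55209254 0.19926142]
pipe 114.92472698786226 [0.55192768 0.19639823]
base corners [0.49563863 0.22754876]
```

Nut axis is at (0.552, 0.199). The rib is at -161.6° and the dash at -29°, so 132.7° remain in total, about 90° of them to snug. I go over the nut with the fingers on the flats at yaw 0 and descend.

Call:
send_rows(
  rows="0 0 -10 81 2 0 0.4;0 0 -20 81 2 0 0.4;0 0 -25 81 2 0 0.4;0 0 -25 81 2 50 0.4;0 0 -25 81 2 100 0.4;0 0 -25 81 2 125 0.4;0 0 -25 81 2 143 0.4;0 0 -25 81 2 143 0.4",
)

```text
time: 5.78
eef_pos: [0.5514, 0.1989, 0.0592]
tcp_rot: [0.705, 0.71, -0.001, -0.001]
contact_force: [0.5, -1.1, 0.5]
opening: 0.697
finger_force: 0.0
```

```bash
python3 - <<'E'
from h import *
to([.552,.199,.060])
E
```

```text
t 5.78 tcp [0.5514 0.1989 0.0592] yyaw 0.4 tilt [-0.002 -0.   ] q [ 10.  19. 110.  -0.  52.  10.] op 0.697 F [ 0.5 -1.1  0.5] T [ 0.06 -0.02 -0.01] ff 0.0
shift mm [ 0.1  0.6 -0.8]
```

Close gently, then turn.

Call:
send_rows(
  rows="0 0 0 0 0 0 -1;0 0 0 0 0 0 -1;0 0 0 0 0 0 -1;0 0 0 0 0 0 -1;0 0 0 0 0 0 -1",
  grip_force=20,
)

```text
time: 6.4
eef_pos: [0.5506, 0.1992, 0.0621]
tcp_rot: [0.705, 0.709, -0.002, -0.002]
contact_force: [-7.7, -0.3, 6.3]
opening: 0.344
finger_force: 23.8
```

Call:
send_rows(
  rows="0 0 8 0 0 0 -1;0 0 16 0 0 0 -1;0 0 24 0 0 0 -1;0 0 32 0 0 0 -1;0 0 40 0 0 0 -1;0 0 48 0 0 0 -1;0 0 56 0 0 0 -1;0 0 64 0 0 0 -1",
)

```text
time: 7.4
eef_pos: [0.5511, 0.199, 0.062]
tcp_rot: [0.974, 0.226, -0.002, 0.0]
contact_force: [-7.1, -2.2, 5.5]
opening: 0.346
finger_force: 23.7
```

```bash
python3 - <<'E'
from h import *
state()
E
```

```text
t 7.4 tcp [0.5511 0.199  0.062 ] yyaw -63.8 tilt [-0.003 -0.001] q [ 10.  19. 110.  -0.  52.  74.] op 0.346 F [-7.1 -2.2  5.5] T [-0.17  1.03  0.06] ff 23.7
```

Call:
send_rows(
  rows="0 0 8 0 0 0 -1;0 0 16 0 0 0 -1;0 0 22 0 0 0 -1;0 0 25 0 0 0 -1;0 0 27 0 0 0 -1;0 0 28 0 0 0 -1",
)

```text
time: 8.15
eef_pos: [0.5513, 0.1987, 0.062]
tcp_rot: [1.0, -0.013, -0.001, 0.001]
contact_force: [-4.5, -2.2, 5.3]
opening: 0.341
finger_force: 23.8
```

```bash
python3 - <<'E'
from h import *
state()
E
```

```text
t 8.15 tcp [0.5513 0.1987 0.062 ] yyaw -91.5 tilt [-0.003 -0.002] q [ 10.  19. 110.  -0.  52. 101.] op 0.341 F [-4.5 -2.2  5.3] T [-0.36  0.66  0.43] ff 23.8
```

Torque rose to 0.43 N m, so it is snug. I release, lift and look.

Call:
send_rows(
  rows="0 0 0 0 0 0 0.4;0 0 0 0 0 0 0.4;0 0 0 0 0 0 0.4;0 0 0 0 0 -50 0.6;0 0 0 -20 0 -110 1;0 0 0 -80 0 -140 1;0 0 0 -80 0 -140 1",
)

```text
time: 9.02
eef_pos: [0.471, 0.2018, 0.203]
tcp_rot: [1.0, -0.014, 0.002, -0.001]
contact_force: [0.5, -0.3, -0.3]
opening: 0.999
finger_force: 0.0
```

```bash
python3 - <<'E'
from h import *
state()
p=ctrl.read_camera("wrist"); np.save("w3.npy",p,allow_pickle=True)
u,v=map(int,pix(p,[.552,.199,.063])); u0,v0=max(u-50,0),max(v-40,0); print(u0,v0)
save(p,"w3c.png",cv2.resize(p["color"][v0:v0+80,u0:u0+100],None,fx=5,fy=5,interpolation=cv2.INTER_CUBIC))
E
```

```text
t 9.03 tcp [0.471  0.2018 0.203 ] yyaw -91.6 tilt [0.005 0.001] q [ 12.  -2. 116.   0.  66. 103.] op 0.999 F [ 0.5 -0.3 -0.3] T [ 0.03 -0.01  0.03] ff 0.0
270 48
```

View pics/w3c.png

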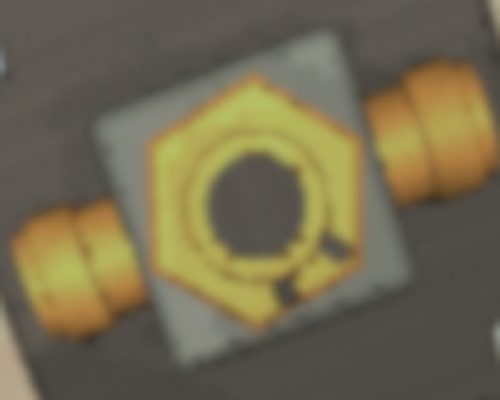

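The dash (335,245) stands about 43° before the rib (287,290), which is the 0.75 rad left for the gland, so the nut is snug. Its vertices now point along 0° mod 60. Next, the spanner.

Call:
send_rows(
  rows="0 0 -10 10 562 0 1;0 0 -20 10 562 0 1;0 0 -30 10 562 0 1;0 0 -40 10 562 0 1;0 0 -50 10 562 0 1;0 0 -60 10 562 0 1;0 0 -70 10 562 0 1;0 0 -80 10 562 0 1",
)

```text
time: 10.07
eef_pos: [0.4687, -0.2461, 0.1989]
tcp_rot: [0.796, 0.605, -0.0, -0.001]
contact_force: [1.1, 0.3, 0.4]
opening: 0.999
finger_force: 0.0
```

```bash
python3 - <<'E'
from h import *
to([.465,-.36,.2])
E
```

```text
t 10.07 tcp [ 0.4687 -0.2461  0.1989] yyaw -15.6 tilt [-0.001  0.001] q [-39.   1. 114.   0.  65. -23.] op 0.999 F [1.1 0.3 0.4] T [-0.07 -0.08 -0.06] ff 0.0
shift mm [-110.7   27.    -1.2]
```

Call:
send_rows(
  rows="0 0 -8 -111 27 0 1;0 0 -15 -111 27 0 1;0 0 -15 -111 27 0 1;0 0 -15 -111 27 0 1",
)

```text
time: 10.58
eef_pos: [0.4642, -0.3577, 0.1987]
tcp_rot: [0.713, 0.701, 0.0, -0.001]
contact_force: [0.4, -0.5, 0.3]
opening: 0.998
finger_force: 0.0
```

```bash
python3 - <<'E'
from h import *
state()
p=ctrl.read_camera("wrist"); np.save("w4.npy",p,allow_pickle=True); save(p,"w4.png",cv2.resize(p["color"],(800,500)))
for t in("spanner","sleeve","jaw","handle"):
    for r in ctrl.look_for(p,t)[:1]:
        P=w(p,r["position"])[:3]; print(t,round(r["p"],2),P.round(3),np.round(pix(p,P)))
E
```

```text
t 10.57 tcp [ 0.4642 -0.3577  0.1987] yyaw -0.9 tilt [-0.002  0.002] q [-48.   8. 106.   0.  66. -47.] op 0.998 F [ 0.4 -0.5  0.3] T [0.   0.01 0.  ] ff 0.0
spanner 0.78 [ 0.468 -0.247  0.01 ] [320.  47.]
sleeve 0.75 [ 0.483 -0.35   0.019] [339. 175.]
jaw 0.64 [ 0.464 -0.253  0.008] [315.  55.]
handle 0.96 [ 0.463 -0.254  0.012] [313.  57.]
```

View pics/w4.png

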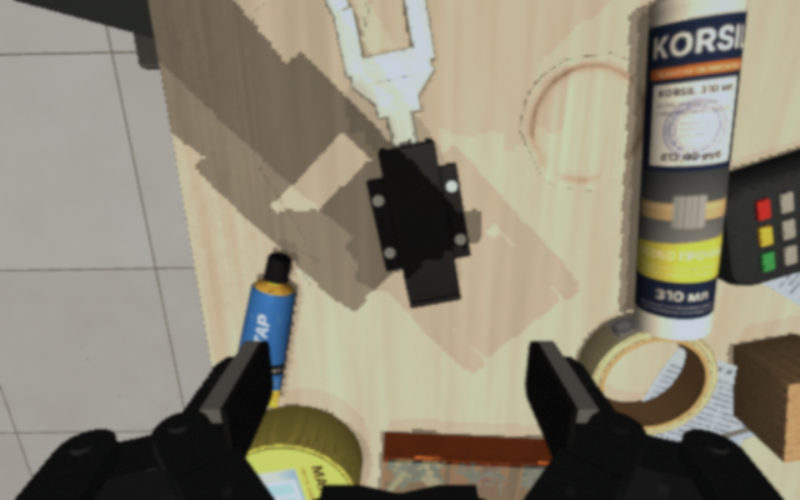

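The mouth-end corners of the sleeve are at (379,150) and (433,141), the back ones at (413,307) and (460,300). The neck is at about (401,130) and the throat near (361,56) to (409,49).

```bash
python3 - <<'E'
from h import *
p=np.load("w4.npy",allow_pickle=True).item()
f=lambda u,v,z: ray(p,u*.8,v*.8,z)[:2]
a,b,c,d=f(379,150,.024),f(433,141,.024),f(413,307,.024),f(460,300,.024)
m,k=(a+b)/2,(c+d)/2; ang=lambda v:np.degrees(np.arctan2(v[1],v[0]))
print("mouth",m,"back",k,np.hypot(*(m-k)),"yaw",ang(m-k),ang(b-d),ang(a-c))
t=(f(361,56,.012)+f(409,49,.012))/2; n=f(401,130,.012); print("throat",t,"neck",n,"yaw",ang(t-n),ang(t-k))
# segment the spanner: bright, low-saturation pixels
hsv=cv2.cvtColor(p["color"],cv2.COLOR_RGB2HSV); M=((hsv[...,1]<25)&(hsv[...,2]>120)).astype(np.uint8)
for v in range(0,116,8):
    r=np.where(M[v,240:370])[0]+240
    if len(r): A,B=ray(p,r[0],v,.012),ray(p,r[-1],v,.012); print(v,r[0],r[-1],A[:2].round(4),B[:2].round(4))
E
```

```text
mouth [ 0.47101185 -0.29976585] back [ 0.49188872 -0.41185867] 0.11402037148438415 yaw 100.55024752467016 100.32365335180297 100.77665524461185
throat [ 0.45858163 -0.24331737] neck [ 0.46801921 -0.29066169] yaw 101.27352443479128 101.17874014460405
0 262 339 [ 0.4243 -0.2134] [ 0.483  -0.2144]
8 265 341 [ 0.4262 -0.2189] [ 0.4846 -0.2198]
16 271 342 [ 0.4305 -0.2244] [ 0.4854 -0.2254]
24 270 343 [ 0.4294 -0.23  ] [ 0.4862 -0.231 ]
32 272 345 [ 0.4306 -0.2357] [ 0.4878 -0.2366]
40 274 346 [ 0.4319 -0.2414] [ 0.4886 -0.2424]
48 275 344 [ 0.4323 -0.2472] [ 0.487  -0.2481]
56 277 345 [ 0.4336 -0.2531] [ 0.4879 -0.254 ]
64 282 341 [ 0.4373 -0.2591] [ 0.4847 -0.2599]
72 298 336 [ 0.4499 -0.2654] [ 0.4807 -0.2659]
80 300 334 [ 0.4514 -0.2715] [ 0.479 -0.272]
88 307 332 [ 0.4569 -0.2778] [ 0.4774 -0.2782]
96 323 325 [ 0.4699 -0.2843] [ 0.4716 -0.2844]
104 326 326 [ 0.4723 -0.2907] [ 0.4723 -0.2907]
```

Call:
send_rows(
  rows="0 0 -8 70 3 0 0.5;0 0 -11.5 70 3 0 0.5;0 0 -11.5 70 3 50 0.5;0 0 -11.5 70 3 100 0.5;0 0 -11.5 70 3 140 0.5;0 0 -11.5 70 3 165 0.5;0 0 -11.5 70 3 165 0.5",
)

```text
time: 11.7
eef_pos: [0.4672, -0.2859, 0.0334]
tcp_rot: [0.638, 0.77, 0.0, -0.002]
contact_force: [0.7, 0.7, -0.3]
opening: 0.751
finger_force: 0.0
```

```bash
python3 - <<'E'
from h import *
to([.4685,-.288,.025])
E
```

```text
t 11.7 tcp [ 0.4672 -0.2859  0.0334] yyaw 10.7 tilt [-0.004  0.003] q [-42.  17. 115.  -0.  48. -53.] op 0.751 F [ 0.7  0.7 -0.3] T [ 0.01 -0.02 -0.01] ff 0.0
shift mm [-2.3  0.9  8.4]
```

Call:
send_rows(
  rows="0 0 0 -2 1 4 0.5;0 0 0 -2 1 8 0.3;0 0 0 -2 1 8 -1;0 0 0 -2 1 8 -1;0 0 0 -2 1 8 -1;0 0 0 -2 1 8 -1;0 0 0 -2 1 8 -1",
  grip_force=50,
)

```text
time: 12.58
eef_pos: [0.468, -0.2894, 0.0285]
tcp_rot: [0.638, 0.77, -0.001, -0.003]
contact_force: [-7.7, 1.3, 8.8]
opening: 0.266
finger_force: 48.9
```

```bash
python3 - <<'E'
from h import *
state()
E
```

```text
t 12.57 tcp [ 0.468  -0.2894  0.0285] yyaw 10.7 tilt [-0.006  0.002] q [-42.  18. 115.  -0.  47. -53.] op 0.266 F [-7.7  1.3  8.8] T [0.23 1.35 0.01] ff 48.9
```

Call:
send_rows(
  rows="0 0 0 0 0 -4 -1;0 0 0 0 0 -6 -1;0 0 0 10 0 -6 -1;0 0 0 25 0 -6 -1;0 0 0 40 0 -6 -1",
)

```text
time: 13.2
eef_pos: [0.4621, -0.249, 0.0333]
tcp_rot: [0.638, 0.77, 0.0, -0.0]
contact_force: [0.6, 0.8, -1.4]
opening: 0.251
finger_force: 49.0
```

```bash
python3 - <<'E'
from h import *
state()
E
```

```text
t 13.2 tcp [ 0.4621 -0.249   0.0333] yyaw 10.7 tilt [-0.  0.] q [-39.  15. 119.   0.  47. -50.] op 0.251 F [ 0.6  0.8 -1.4] T [-0.01 -0.    0.07] ff 49.0
```

Call:
send_rows(
  rows="0 0 0 20 0 0 -1;0 0 0 42 0 -2 -1;0 0 0 64 0 -4 -1;0 0 0 86 0 -6 -1;0 0 0 86 0 -10 -1;0 0 0 86 30 -10 -1;0 0 0 86 70 -10 -1;0 0 0 86 70 -8 -1",
)

```text
time: 14.2
eef_pos: [0.5185, -0.1536, 0.0428]
tcp_rot: [0.638, 0.77, 0.001, 0.002]
contact_force: [-0.6, -0.7, -1.6]
opening: 0.247
finger_force: 49.1
```

```bash
python3 - <<'E'
from h import *
state()
p=ctrl.read_camera("side"); save(p,"s5.png")
save(p,"s5.png",cv2.resize(p["color"][120:330,180:450],None,fx=2.8,fy=2.8))
E
```

```text
t 14.2 tcp [ 0.5185 -0.1536  0.0428] yyaw 10.7 tilt [ 0.004 -0.002] q [-27.  15. 116.  -0.  48. -38.] op 0.247 F [-0.6 -0.7 -1.6] T [ 0.    0.01 -0.01] ff 49.1
```

View pics/s5.png

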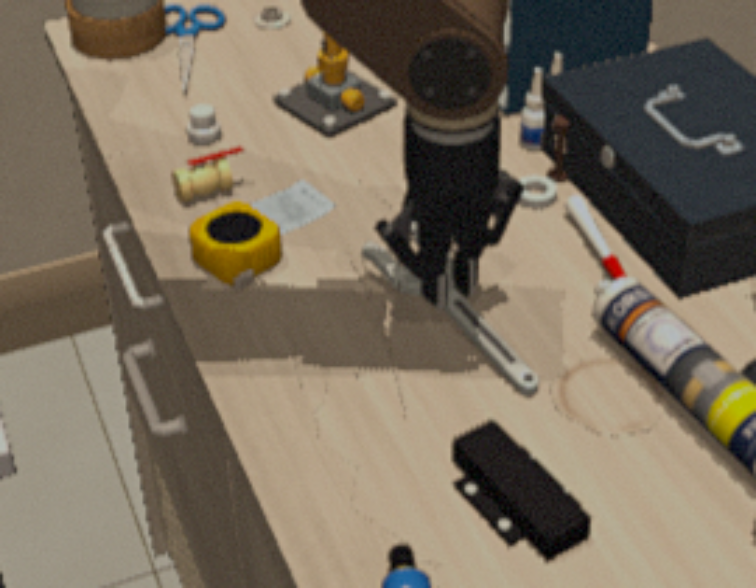

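The side view shows the spanner held level and fully out of the sleeve. I lay it down and release.

Call:
send_rows(
  rows="0 0 0 0 0 7 -1;0 0 0 0 0 12 -1;0 0 0 0 0 14 -1;0 0 0 0 0 14 -1;0 0 0 0 0 14 0.2;0 0 0 0 0 14 0.2;0 0 0 0 0 14 0.2;0 0 0 0 0 -20 0.4",
)

```text
time: 15.25
eef_pos: [0.5129, -0.1518, 0.0588]
tcp_rot: [0.639, 0.77, -0.001, -0.004]
contact_force: [0.1, 0.4, 0.2]
opening: 0.696
finger_force: 0.0
```

Call:
send_rows(
  rows="0 0 0 -40 0 -60 1;0 0 0 -80 0 -90 1;0 0 0 -90 0 -100 1;0 0 0 -90 0 -100 1",
)

```text
time: 15.75
eef_pos: [0.5319, -0.2416, 0.1614]
tcp_rot: [0.639, 0.769, 0.0, 0.0]
contact_force: [-0.4, 1.4, -0.8]
opening: 1.001
finger_force: 0.0
```

```bash
python3 - <<'E'
from h import *
state()
p=ctrl.read_camera("wrist"); np.save("w6.npy",p,allow_pickle=True); save(p,"w6.png",cv2.resize(p["color"],(800,500)))
for t in("spanner","jaw","handle","handle_end"):
    for r in ctrl.look_for(p,t)[:1]:
        P=w(p,r["position"])[:3]; print(t,round(r["p"],2),P.round(3),np.round(pix(p,P)))
E
```

```text
t 15.75 tcp [ 0.5319 -0.2416  0.1614] yyaw 10.6 tilt [0. 0.] q [-34.  10. 108.   0.  62. -45.] op 1.001 F [-0.4  1.4 -0.8] T [0.03 0.   0.  ] ff 0.0
spanner 0.76 [ 0.524 -0.139  0.009] [332.  54.]
jaw 0.89 [ 0.52  -0.146  0.01 ] [324.  63.]
handle 0.66 [ 0.519 -0.146  0.009] [323.  63.]
handle_end 0.83 [ 0.52  -0.139  0.01 ] [327.  53.]
```

View pics/w6.png

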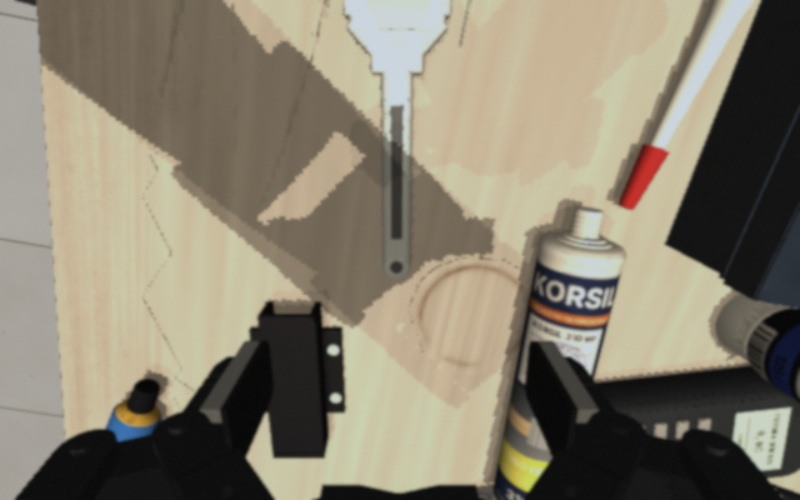

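The spanner lies flat, with the handle end at (397,276), the handle axis along column ~397 and the taper joining the neck at row ~72.

```bash
python3 - <<'E'
from h import *
p=np.load("w6.npy",allow_pickle=True).item()
f=lambda u,v,z: ray(p,u*.8,v*.8,z)[:2]
e,n=f(397,277,.012),f(397,74,.012); d=n-e; L=np.hypot(*d); u=d/L
l,r=f(384,200,.012),f(410,200,.012)
print("end",e,"neck",n,L,"yaw",np.degrees(np.arctan2(u[1],u[0])),"width",np.hypot(*(l-r)))
g=e+u*.065; print("grip",g,"jaw",e+u*.183); to([*g,.03])
E
```

```text
end [ 0.53678939 -0.2649783 ] neck [ 0.51444699 -0.14450287] 0.12252964386491627 yaw 100.50625376376595 width 0.015954158455139877
grip [ 0.52493711 -0.20106803] jaw [ 0.50342065 -0.08504629]
t 16.0 tcp [ 0.5309 -0.2396  0.1593] yyaw 10.7 tilt [-0.003  0.002] q [-34.  10. 108.   0.  62. -45.] op 1.003 F [-0.5 -0.1 -0.4] T [0.02 0.02 0.03] ff 0.0
shift mm [ 38.6   1.6 129.4]
```

Call:
send_rows(
  rows="0 0 0 40 1 40 0.3;0 0 0 40 1 90 0.3;0 0 0 40 1 120 0.3;0 0 0 40 1 131 0.3;0 0 0 40 1 134 0.2;0 0 0 40 1 134 -1;0 0 0 40 1 134 -1;0 0 0 40 1 134 -1",
  grip_force=70,
)

```text
time: 17.0
eef_pos: [0.5265, -0.2025, 0.0293]
tcp_rot: [0.638, 0.77, 0.0, 0.001]
contact_force: [-1.2, 0.3, 5.7]
opening: 0.175
finger_force: 68.7
```

Call:
send_rows(
  rows="0 0 0 0 0 0 -1;0 0 0 0 0 0 -1",
)

```text
time: 17.25
eef_pos: [0.5265, -0.2025, 0.0292]
tcp_rot: [0.638, 0.77, 0.0, 0.001]
contact_force: [-2.1, 0.8, 5.7]
opening: 0.179
finger_force: 68.8
```

```bash
python3 - <<'E'
from h import *
state()
E
```

```text
t 17.25 tcp [ 0.5265 -0.2025  0.0292] yyaw 10.7 tilt [ 0.002 -0.002] q [-31.  19. 113.  -0.  47. -42.] op 0.179 F [-2.1  0.8  5.7] T [0.1  0.27 0.04] ff 68.8
```

```bash
python3 - <<'E'
from h import *
p=np.load("w6.npy",allow_pickle=True).item()
for u,v in((668,242),(722,285),(780,0),(622,205)): print("case/pen",[ray(p,u*.8,v*.8,z)[:2].round(3) for z in(0,.05,.1)])
p=np.load("w1.npy",allow_pickle=True).item()
for u,v in((335,435),(375,450),(387,410),(262,455)): print("bottle",[ray(p,u*.8,v*.8,z)[:2].round(3) for z in(0,.05,.1)])
p=np.load("w3.npy",allow_pickle=True).item()
V=np.array([ray(p,270+a/5,48+b/5,.063)[:2] for a,b in((257,75),(360,135),(360,265),(262,328),(155,270),(150,145))]);c=V.mean(0)
print(c,np.degrees(np.angle(np.mean([(complex(*(x-c))/abs(complex(*(x-c))))**6 for x in V])))/6)
q=ctrl.read_camera("top")
for u,v in((230,112),(242,100),(250,112),(257,115),(354,113),(280,131)): print("top",(u,v),[ray(q,u,v,z)[:2].round(3) for z in(0,.1,.2)])
save(q,"t7.png",cv2.resize(q["color"][20:260,150:470],None,fx=2.5,fy=2.5))
E
```

```text
case/pen [array([ 0.709, -0.212]), array([ 0.675, -0.203]), array([ 0.641, -0.194])]
case/pen [array([ 0.757, -0.235]), array([ 0.715, -0.221]), array([ 0.672, -0.208])]
case/pen [array([ 0.718, -0.067]), array([ 0.683, -0.083]), array([ 0.647, -0.1  ])]
case/pen [array([ 0.671, -0.194]), array([ 0.644, -0.188]), array([ 0.617, -0.182])]
bottle [array([0.697, 0.058]), array([0.661, 0.083]), array([0.626, 0.109])]
bottle [array([0.728, 0.084]), array([0.688, 0.106]), array([0.648, 0.128])]
bottle [array([0.692, 0.114]), array([0.657, 0.132]), array([0.622, 0.15 ])]
bottle [array([ 0.688, -0.017]), array([0.654, 0.02 ]), array([0.62 , 0.056])]
[0.55166    0.19867119] 0.08388543746915494
top (230, 112) [array([0.718, 0.105]), array([0.689, 0.088]), array([0.66 , 0.071])]
top (242, 100) [array([0.752, 0.074]), array([0.72, 0.06]), array([0.688, 0.045])]
top (250, 112) [array([0.719, 0.052]), array([0.69 , 0.039]), array([0.66 , 0.027])]
top (257, 115) [array([0.711, 0.034]), array([0.682, 0.022]), array([0.654, 0.011])]
top (354, 113) [array([ 0.72 , -0.223]), array([ 0.691, -0.215]), array([ 0.662, -0.207])]
top (280, 131) [array([ 0.669, -0.028]), array([ 0.643, -0.035]), array([ 0.618, -0.042])]
```

View pics/t7.png

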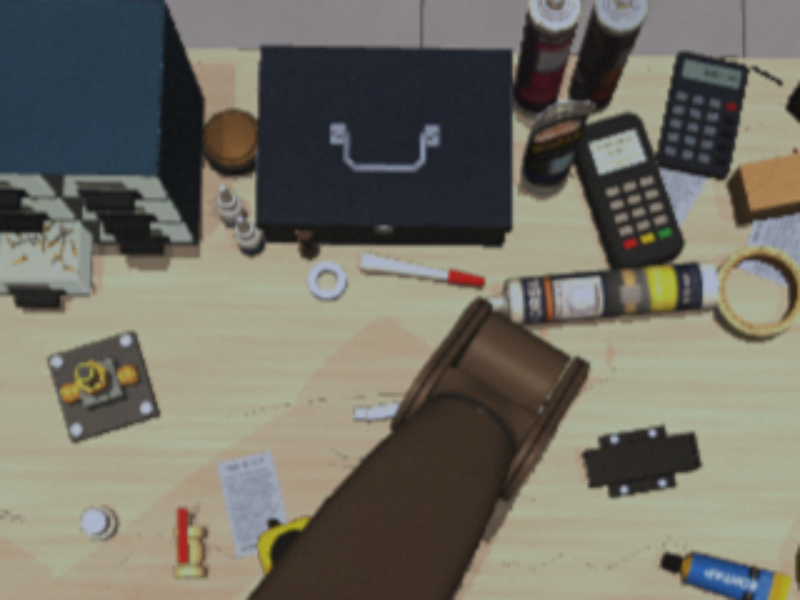

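The top view shows clear counter between the spanner and the stand. The case and bottles begin at x ≈ 0.70 and the stand is at (95,385). I lift, turn to yaw 120° and stop 48 mm short of the nut.

Call:
send_rows(
  rows="0 0 0 0 0 -30 -1;0 0 0 0 0 -52 -1;0 0 -5 40 30 -52 -1;0 0 -10 90 60 -52 -1;0 0 -15 135 90 -52 -1;0 0 -19.5 180 120 -52 -1;0 0 -19.5 215 145 -52 -1;0 0 -19.5 231 155 -52 -1",
)

```text
time: 18.3
eef_pos: [0.6355, 0.056, 0.0791]
tcp_rot: [0.498, 0.867, 0.0, 0.0]
contact_force: [-0.1, 0.0, -1.1]
opening: 0.172
finger_force: 68.7
```

```bash
python3 - <<'E'
from h import *
to([.636,.0535,.077])
p=ctrl.read_camera("wrist"); np.save("w8.npy",p,allow_pickle=True); save(p,"w8.png",cv2.resize(p["color"],(800,500)))
for t in("nut_mid","jaw"):
    for r in ctrl.look_for(p,t)[:1]:
        P=w(p,r["position"])[:3]; print(t,round(r["p"],2),P.round(3),np.round(pix(p,P)))
E
```

```text
t 18.3 tcp [0.6355 0.056  0.0791] yyaw 30.3 tilt [ 0. -0.] q [ -4.  23. 102.  -0.  55. -34.] op 0.172 F [-0.1  0.  -1.1] T [-0.11 -0.04  0.03] ff 68.7
shift mm [-2.4 -0.8  2.1]
jaw 0.89 [0.605 0.118 0.056] [327. 119.]
```

View pics/w8.png

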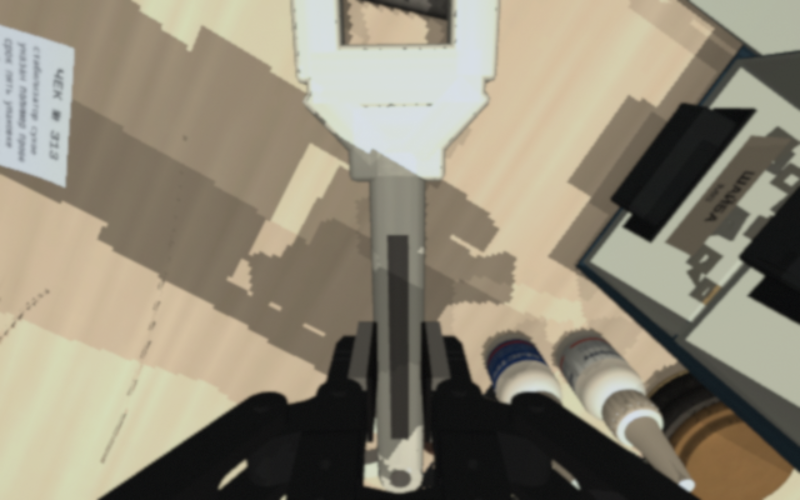

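```bash
python3 - <<'E'
from h import *
p=np.load("w8.npy",allow_pickle=True).item()
f=lambda u,v,z: ray(p,u*.8,v*.8,z)[:2]
ang=lambda v:np.degrees(np.arctan2(v[1],v[0]))
N=np.array([.5519,.1988])
for z in(.058,.062,.066):
    a,b=f(342,45,z),f(450,45,z); t=(a+b)/2; h=(f(376,200,z)+f(425,200,z))/2; sh=(f(293,80,z)+f(499,80,z))/2; he=(f(357,350,z+0)+f(441,350,z))/2
    print(z,"jaw width",np.hypot(*(a-b)),"head",np.hypot(*(f(293,80,z)-f(499,80,z))),"throat",t,"yaw",ang(t-h),ang(b-a)+90,"to nut:",ang(N-t),np.hypot(*(N-t)))
    y=np.radians(120.3);u=np.array([np.cos(y),np.sin(y)]);l=np.array([-u[1],u[0]]); d=N-t; print("  along",d@u,"lat(left+)",d@l)
E
```

```text
0.058 jaw width 0.031188307271803 head 0.06088476835723038 throat [0.58661675 0.14125286] yaw 121.98676180113718 120.2730536518524 to nut: 121.10153032881611 0.0672080792713463
  along 0.06720150301004717 lat(left+) 0.0009401662268929863
0.062 jaw width 0.030304117130253164 head 0.05915868199150185 throat [0.58686243 0.14086729] yaw 121.98676180113723 120.27305365185238 to nut: 121.11100757645053 0.06766513543869086
  along 0.06765835695950836 lat(left+) 0.0009577512600482221
0.066 jaw width 0.029419926988703334 head 0.05743259562577341 throat [0.58710811 0.14048171] yaw 121.98676180113729 120.27305365185236 to nut: 121.1203576513398 0.06812219343252425
  along 0.0681152109089696 lat(left+) 0.0009753362932035654
```

Jaw is level at the nut's height, 49 mm short and 1 mm off sideways. I slide it on.

Call:
send_rows(
  rows="0 0 0 8 -1 1 -1;0 0 0 16 -1 1 -1;0 0 0 24 -1 1 -1;0 0 0 30 -1 1 -1;0 0 0 36 -1 1 -1;0 0 0 40 -1 1 -1",
)

```text
time: 19.2
eef_pos: [0.6169, 0.0863, 0.0799]
tcp_rot: [0.499, 0.867, 0.0, 0.005]
contact_force: [7.3, -10.8, -1.7]
opening: 0.178
finger_force: 68.7
```

```bash
python3 - <<'E'
from h import *
to(np.array([.5519,.1988,.077])-.12*np.array([-.5045,.863,0]))
E
```

```text
t 19.2 tcp [0.6169 0.0863 0.0799] yyaw 30.2 tilt [ 0.008 -0.004] q [ -1.  21. 104.  -0.  54. -31.] op 0.178 F [  7.3 -10.8  -1.7] T [-1.79 -1.22 -0.2 ] ff 68.7
shift mm [10.   0.6  2.8]
```

A contact of 13 N opposes the push 10 mm short. I look before going on.

```bash
python3 - <<'E'
from h import *
p=ctrl.read_camera("wrist"); np.save("w9.npy",p,allow_pickle=True); save(p,"w9.png",cv2.resize(p["color"][0:170,200:440],None,fx=3.3,fy=3.3,interpolation=cv2.INTER_CUBIC))
q=ctrl.read_camera("side"); np.save("s9.npy",q,allow_pickle=True)
E
```

```text
(no output)
```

View pics/w9.png

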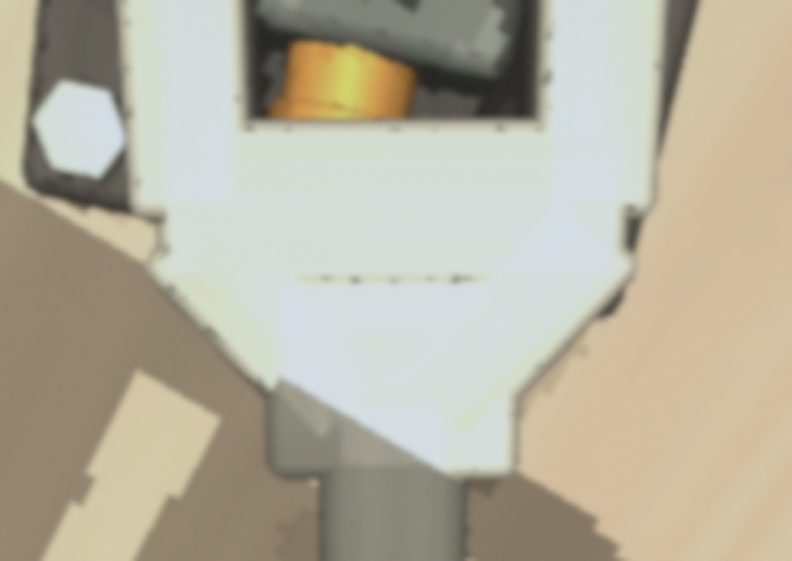

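I've now viewed 12 pictures, two over the limit of 10, so I'll view no more and work from numbers. In this last one the throat corners are at crop (247,125) and (545,125), and the nut is out of view above.

```bash
python3 - <<'E'
from h import *
p=np.load("w9.npy",allow_pickle=True).item()
f=lambda u,v,z: ray(p,200+u/3.3,v/3.3,z)[:2]
ang=lambda v:np.degrees(np.arctan2(v[1],v[0])); N=np.array([.5519,.1988])
for z in(.056,.060,.064):
    a,b=f(247,125,z),f(545,125,z);t=(a+b)/2; d=N-t; y=np.radians(120.5);u=np.array([np.cos(y),np.sin(y)]);l=np.array([-u[1],u[0]])
    print(z,"w",np.hypot(*(a-b)),t,"along",d@u,"lat",d@l,"yaw",ang(b-a)+90,ang(t-(f(322,520,z)+f(466,520,z))/2))
q=np.load("s9.npy",allow_pickle=True).item()
for pic,n in((q,"side"),(p,"wrist")):
  for t in("nut_mid","jaw","spanner","stand"):
    for r in ctrl.look_for(pic,t)[:1] if 0 else []: pass
E
```

```text
0.056 w 0.03312301878196921 [0.56950449 0.17180092] along 0.03219814767578815 lat 0.0014654688424691332 yaw 120.20408123039917 119.90409735865636
0.06 w 0.03219813858897956 [0.56968029 0.17143038] along 0.032606642772343056 lat 0.001428882460550552 yaw 120.20408123039908 119.90409735865639
0.064 w 0.03127325839598971 [0.56985609 0.17105984] along 0.033015137868898044 lat 0.0013922960786320504 yaw 120.20408123039917 119.90409735865633
```

Call:
send_rows(
  rows="0 0 0 -10 0 2 -1;0 0 0 -10 -1.5 3 -1;0 0 0 -5 -1.5 3 -1;0 0 0 0 -1.5 3 -1;0 0 0 4 -1.5 3 -1",
)

```text
time: 19.92
eef_pos: [0.6157, 0.087, 0.078]
tcp_rot: [0.498, 0.867, -0.0, 0.008]
contact_force: [10.9, -17.3, -0.9]
opening: 0.174
finger_force: 68.7
```

```bash
cat >> h.py <<'E'
def prog(yaw=120.3):
    s,m=state(); y=np.radians(yaw);u=np.array([np.cos(y),np.sin(y)]);l=np.array([-u[1],u[0]]); d=np.array([.5519,.1988])-s["eef_pos"][:2]; F=np.array(s["contact_force"])[:2]
    print("along",(d@u).round(4),"lat",(d@l).round(4),"Fu,Fl",(F@u).round(1),(F@l).round(1))
E
python3 -c "
from h import *
prog()"
```

```text
t 19.93 tcp [0.6157 0.087  0.078 ] yyaw 30.3 tilt [ 0.014 -0.009] q [ -1.  21. 105.  -1.  54. -31.] op 0.174 F [ 10.9 -17.3  -0.9] T [-3.08 -2.   -0.19] ff 68.7
along 0.1287 lat -0.0013 Fu,Fl -20.5 -0.7
```

The force is purely along the push, which points to a small yaw misfit against the snug stop. I back off, turn 4° counterclockwise about the nut and push again.

Call:
send_rows(
  rows="0 0 0 -9 0 0 -1;0 0 -4 -9 8.3 0 -1;0 0 -4 -6 8.3 0 -1;0 0 -4 -2 8.3 0 -1;0 0 -4 2 8.3 0 -1;0 0 -4 4 8.3 0 -1",
)

```text
time: 20.68
eef_pos: [0.6234, 0.0925, 0.0795]
tcp_rot: [0.467, 0.884, -0.001, 0.012]
contact_force: [15.5, -20.3, -0.1]
opening: 0.179
finger_force: 68.7
```

```bash
python3 -c "
from h import *
prog(124.3)"
```

```text
t 20.68 tcp [0.6234 0.0925 0.0795] yyaw 34.4 tilt [ 0.02  -0.012] q [ -1.  21. 104.  -1.  54. -34.] op 0.179 F [ 15.5 -20.3  -0.1] T [-3.63 -2.56 -0.14] ff 68.7
along 0.1281 lat -0.0008 Fu,Fl -25.5 -1.4
```

The nut has probably been turned back about 30° by one prong, since free run counterclockwise is easy, so both flares now sit on its corners. I back right off, return to yaw ~119.5, and use the left prong to bring it clockwise to snug again.

Call:
send_rows(
  rows="0 0 0 -12 0 0 -1;0 0 0 -25 0 0 -1;0 0 0 -38 0 0 -1;0 0 4.8 -38 -12 0 -1;0 0 4.8 -38 -12 0 -1",
)

```text
time: 21.3
eef_pos: [0.6263, 0.0598, 0.0744]
tcp_rot: [0.505, 0.863, -0.001, -0.001]
contact_force: [-0.0, 0.3, -1.6]
opening: 0.178
finger_force: 68.7
```

```bash
cat >> h.py <<'E'
def P():
    s,m=state(); u,l=m[:2,0],-m[:2,1]; d=np.array([.5519,.1988])-s["eef_pos"][:2]; F=np.array(s["contact_force"])[:2]
    print("yaw",np.degrees(np.arctan2(u[1],u[0])).round(2),"along",(d@u).round(4),"lat",(d@l).round(4),"Fu,Fl",(F@u).round(1),(F@l).round(1))
E
python3 - <<'E'
from h import *
P()
p=ctrl.read_camera("side"); q=ctrl.read_camera("top")
for pic in(p,q):
    u,v=pix(pic,[.5519,.1988,.063]); print(u,v,np.hypot(*(np.array(pix(pic,[.5519,.2138,.063]))-[u,v])))
# dash angle from top: dark pixels around nut top
c=pix(q,[.5519,.1988,.063]); sub=cv2.cvtColor(q["color"],cv2.COLOR_RGB2GRAY)[int(c[1])-8:int(c[1])+9,int(c[0])-8:int(c[0])+9]; print(c); print(sub)
E
```

```text
t 21.3 tcp [0.6263 0.0598 0.0744] yyaw 29.4 tilt [-0.003  0.   ] q [ -4.  22. 103.  -0.  55. -33.] op 0.178 F [-0.   0.3 -1.6] T [-0.09 -0.05  0.08] ff 68.7
yaw 119.39 along 0.1576 lat -0.0034 Fu,Fl 0.3 -0.1
299.62136389944976 137.3855644879796 3.0431621997661265
185.70721382328625 169.44689137550873 6.087496365619417
(np.float64(185.70721382328625), np.float64(169.44689137550873))
[[74 71 69 72 72 56 48 47 52 52 55 55 54 57 54 57 56]
 [71 72 75 72 61 51 49 51 53 54 54 55 54 54 56 56 56]
 [72 71 72 66 52 47 46 54 53 54 55 56 55 57 56 58 56]
 [73 72 69 58 49 51 56 52 52 56 55 55 57 56 56 56 56]
 [68 72 64 50 48 53 52 54 55 56 56 56 57 55 58 56 56]
 [75 70 59 50 50 54 53 54 56 57 57 54 57 54 59 55 57]
 [73 66 51 48 53 52 55 55 53 56 55 57 57 57 58 57 57]
 [71 57 49 51 53 54 51 53 55 56 55 57 57 58 58 57 57]
 [63 53 49 53 51 53 54 54 56 57 55 57 55 57 58 58 56]
 [56 49 51 53 53 54 58 57 56 59 58 56 58 58 56 58 56]
 [52 48 53 51 56 58 56 55 59 56 57 58 59 57 60 55 57]
 [48 52 52 55 56 57 53 56 57 60 58 59 58 58 58 54 57]
 [51 54 55 58 58 59 56 57 58 56 59 57 55 57 59 57 60]
 [55 56 56 57 58 60 57 57 58 55 57 58 56 57 58 56 57]
 [54 54 57 58 57 58 58 58 57 56 57 56 58 57 57 57 56]
 [54 58 59 59 55 55 57 56 56 56 56 58 55 58 58 58 57]
 [59 56 57 57 59 57 58 56 57 56 57 60 56 56 59 55 57]]
```

I raise and shift the tool so the wrist camera can measure the nut's angle numerically.

Call:
send_rows(
  rows="0 0 0 0 0 -55 -1;0 0 0 0 0 -105 -1;0 0 0 35 -40 -105 -1;0 0 0 67 -77 -105 -1;0 0 0 67 -77 -105 -1",
)

```text
time: 22.02
eef_pos: [0.5235, 0.082, 0.1787]
tcp_rot: [0.504, 0.864, -0.001, -0.002]
contact_force: [0.4, 0.0, -2.9]
opening: 0.174
finger_force: 68.9
```

```bash
cat > nut.py <<'E'
from h import *
P()
p=ctrl.read_camera("wrist"); np.save("w10.npy",p,allow_pickle=True)
c=pix(p,[.5519,.1988,.063]); print("pred px",c)
# rectify nut top plane to a world-aligned map: 0.25mm/px, 60x60mm
n=240; s=.00025; src=np.float32([[0,0],[n,0],[n,n],[0,n]])
W=[(.5519+(n/2-b)*s,.1988+(n/2-a)*s) for a,b in src]
dst=np.float32([pix(p,[x,y,.063]) for x,y in W])
m=cv2.warpPerspective(p["color"],cv2.getPerspectiveTransform(dst,src),(n,n))
hsv=cv2.cvtColor(m,cv2.COLOR_RGB2HSV); b=((hsv[...,0]>14)&(hsv[...,0]<34)&(hsv[...,1]>110)&(hsv[...,2]>100)).astype(np.uint8)
b=cv2.morphologyEx(b,cv2.MORPH_CLOSE,np.ones((5,5)));k,L,st,ce=cv2.connectedComponentsWithStats(b)
j=1+np.argmax(st[1:,4]); M=(L==j).astype(np.uint8); ct=max(cv2.findContours(M,0,2)[0],key=cv2.contourArea); h=cv2.convexHull(ct)
mo=cv2.moments(h); cx,cy=mo["m10"]/mo["m00"],mo["m01"]/mo["m00"]; print("area mm2",mo["m00"]*.0625,"(hex 779) centre off mm x,y",(n/2-cy)*.25,(n/2-cx)*.25)
# fit hex phase by support widths
th=np.radians(np.arange(0,60,.5)); pts=h[:,0,:]-[cx,cy]; X=np.c_[-pts[:,1],-pts[:,0]]*.25
w_=[np.mean([X@np.array([np.cos(t+k*np.pi/3),np.sin(t+k*np.pi/3)])@np.zeros(1) if 0 else (X@[np.cos(t+k*np.pi/3),np.sin(t+k*np.pi/3)]).max() for k in range(6)]) for t in th]
i=int(np.argmin(w_)); print("flat normal phase",np.degrees(th[i]),"apothem",w_[i],"vertex phase",(np.degrees(th[i])+30)%60)
g=hsv[...,2]; r=12.2/.25
az=np.arange(0,360,10); print([(int(a),int(g[int(cy-r*np.cos(np.radians(a))),int(cx-r*np.sin(np.radians(a)))])) for a in az])
E
python3 nut.py
```

```text
t 22.02 tcp [0.5235 0.082  0.1787] yyaw 29.5 tilt [-0.005  0.   ] q [ -2.   3. 114.   0.  63. -32.] op 0.174 F [ 0.4  0.  -2.9] T [-0.12 -0.07  0.  ] ff 68.9
yaw 119.52 along 0.0877 lat -0.0822 Fu,Fl -0.2 -0.3
pred px (np.float64(449.2213419873828), np.float64(74.35904061287246))
area mm2 854.0625 (hex 779) centre off mm x,y 0.08794974996951055 0.589535309184047
flat normal phase 4.0 apothem 16.126999865134483 vertex phase 34.0
[(0, 134), (10, 90), (20, 89), (30, 90), (40, 88), (50, 89), (60, 95), (70, 168), (80, 190), (90, 186), (100, 191), (110, 192), (120, 192), (130, 192), (140, 193), (150, 192), (160, 192), (170, 193), (180, 192), (190, 140), (200, 81), (210, 166), (220, 188), (230, 190), (240, 192), (250, 190), (260, 188), (270, 102), (280, 123), (290, 191), (300, 191), (310, 190), (320, 190), (330, 182), (340, 176), (350, 171)]
```

The nut is confirmed 33° back, with vertices at 94° mod 60 and the dash at ~273°. I enter with the jaw at yaw 94° instead and swing further. The nut is free now, so it will align with the jaw.

Call:
send_rows(
  rows="0 0 9 -30 6 0 -1;0 0 18 -58 12 0 -1;0 0 25.5 -58 12 0 -1;0 0 25.5 -58 12 40 -1;0 0 25.5 -58 12 80 -1;0 0 25.5 -58 12 101 -1;0 0 25.5 -58 12 101 -1",
)

```text
time: 22.95
eef_pos: [0.5663, 0.0359, 0.0775]
tcp_rot: [0.683, 0.731, -0.001, -0.001]
contact_force: [-0.7, 0.7, -1.3]
opening: 0.178
finger_force: 68.9
```

```bash
python3 - <<'E'
from h import *
P()
p=ctrl.read_camera("wrist"); np.save("w11.npy",p,allow_pickle=True)
g=cv2.cvtColor(p["color"],cv2.COLOR_RGB2GRAY); 
for v in (6,14,22,30,34,38,42,50): print(v,g[v,230:420:5].tolist())
E
```

```text
t 22.95 tcp [0.5663 0.0359 0.0775] yyaw 3.9 tilt [-0.004  0.   ] q [ -7.  15. 112.  -0.  53. -10.] op 0.178 F [-0.7  0.7 -1.3] T [-0.11 -0.01  0.05] ff 68.9
yaw 93.86 along 0.1635 lat 0.0034 Fu,Fl 0.7 0.6
6 [169, 177, 191, 192, 193, 192, 192, 192, 120, 41, 67, 69, 70, 71, 75, 74, 58, 59, 46, 35, 47, 72, 83, 98, 99, 97, 91, 189, 192, 192, 192, 191, 191, 185, 157, 171, 169, 169]
14 [169, 169, 191, 192, 193, 192, 192, 192, 132, 41, 59, 52, 45, 36, 29, 68, 102, 117, 156, 166, 167, 168, 163, 103, 101, 100, 98, 190, 192, 193, 192, 191, 191, 184, 165, 169, 170, 170]
22 [170, 160, 191, 192, 193, 192, 192, 192, 142, 41, 89, 132, 134, 146, 144, 159, 162, 163, 165, 167, 168, 168, 163, 102, 101, 101, 104, 192, 192, 193, 193, 192, 191, 180, 166, 169, 169, 170]
30 [170, 151, 190, 192, 192, 192, 194, 193, 152, 70, 126, 147, 146, 145, 144, 161, 164, 164, 166, 167, 169, 168, 163, 102, 100, 99, 110, 188, 193, 193, 193, 192, 191, 176, 169, 169, 169, 170]
34 [170, 145, 190, 192, 193, 192, 193, 193, 156, 70, 125, 145, 140, 139, 138, 152, 151, 152, 154, 156, 153, 153, 146, 104, 104, 104, 118, 193, 193, 193, 192, 192, 191, 173, 169, 170, 169, 171]
38 [170, 145, 191, 192, 193, 194, 193, 194, 173, 169, 170, 171, 171, 171, 172, 174, 174, 174, 176, 154, 165, 173, 177, 179, 180, 181, 180, 189, 193, 194, 193, 193, 191, 170, 169, 168, 170, 171]
42 [170, 146, 190, 191, 192, 193, 193, 194, 191, 192, 191, 192, 191, 191, 192, 191, 191, 191, 192, 191, 192, 191, 191, 192, 191, 191, 191, 193, 193, 193, 194, 192, 191, 168, 169, 169, 170, 170]
50 [171, 148, 184, 192, 193, 193, 194, 194, 192, 192, 193, 192, 192, 192, 193, 192, 193, 192, 193, 192, 192, 192, 192, 192, 193, 192, 192, 192, 192, 194, 193, 193, 191, 159, 170, 169, 170, 171]
```

```bash
python3 - <<'E'
from h import *
p=np.load("w11.npy",allow_pickle=True).item(); N=np.array([.5519,.1990])
g=cv2.cvtColor(p["color"],cv2.COLOR_RGB2GRAY).astype(int)
E=[]
for v in range(4,35,3):
    d=np.diff(g[v]); l=255+int(np.argmin(d[255:285])); r=350+int(np.argmax(d[350:375])); E.append((v,l,r))
E=np.array(E); print(E.tolist())
z=.060; L=np.array([ray(p,l+.5,v,z)[:2] for v,l,r in E]);Rr=np.array([ray(p,r+.5,v,z)[:2] for v,l,r in E]); c=(L+Rr)/2
print("width",np.hypot(*(L-Rr).T).round(4)); d=np.polyfit(c[:,1],c[:,0],1); yaw=np.degrees(np.arctan2(1,d[0])); print("axis yaw",yaw)
t=[np.polyval(d,.1990-.0),.1990]; print("axis passes nut y at x",t[0],"nut x",N[0])
a=c.mean(0); print("centre pt",a, "throat y",ray(p,317,37.5,z))
E
```

```text
[[4, 270, 360], [7, 270, 360], [10, 270, 360], [13, 270, 360], [16, 270, 360], [19, 270, 360], [22, 271, 359], [25, 271, 359], [28, 271, 360], [31, 271, 359], [34, 271, 360]]
width [0.0309 0.0309 0.031  0.0311 0.0312 0.0312 0.0306 0.0307 0.0311 0.0308
 0.0313]
axis yaw 94.46647451047342
axis passes nut y at x 0.5549103952163869 nut x 0.5519
centre pt [0.55954795 0.13963013] throat y [0.56042352 0.13384374 0.06      ]
```

Call:
send_rows(
  rows="0 0 0 2 -3.5 0 -1;0 0 0 12 -3.5 0 -1;0 0 0 22 -3.5 0 -1;0 0 0 31 -3.5 0 -1;0 0 0 38 -3.5 0 -1;0 0 0 43 -3.5 0 -1",
)

```text
time: 23.75
eef_pos: [0.5599, 0.0794, 0.0794]
tcp_rot: [0.683, 0.731, -0.0, -0.0]
contact_force: [0.1, 0.4, -1.8]
opening: 0.176
finger_force: 68.9
```

```bash
python3 -c "
from h import *
P()"
```

```text
t 23.75 tcp [0.5599 0.0794 0.0794] yyaw 3.9 tilt [-0. -0.] q [ -2.  15. 112.  -0.  53.  -6.] op 0.176 F [ 0.1  0.4 -1.8] T [-0.07  0.02  0.02] ff 68.9
yaw 93.88 along 0.1197 lat -0.0001 Fu,Fl 0.4 -0.2
```

It slid on with no force. I seat it, then begin the swing.

Call:
send_rows(
  rows="0 0 0 2 0 1 -1;0 0 0 4 0 2 -1;0 0 0 4 0 2 -1",
)

```text
time: 24.12
eef_pos: [0.5597, 0.0827, 0.0772]
tcp_rot: [0.683, 0.73, -0.0, -0.0]
contact_force: [0.4, 0.2, -1.7]
opening: 0.172
finger_force: 68.9
```

```bash
python3 -c "
from h import *
P()"
```

```text
t 24.12 tcp [0.5597 0.0827 0.0772] yyaw 3.8 tilt [-0. -0.] q [ -2.  15. 112.  -0.  53.  -6.] op 0.172 F [ 0.4  0.2 -1.7] T [-0.09 -0.02  0.01] ff 68.9
yaw 93.84 along 0.1164 lat -0.0 Fu,Fl 0.1 -0.4
```

Call:
send_rows(
  rows="0 0 8 1.1 -16.2 0 -1;0 0 16 4.5 -32.1 0 -1;0 0 24 10.1 -47.4 0 -1;0 0 32 17.7 -61.7 0 -1;0 0 36 22.2 -68.5 0 -1;0 0 36 22.2 -68.5 0 -1",
  grip_force=90,
)

```text
time: 24.88
eef_pos: [0.4894, 0.0998, 0.0774]
tcp_rot: [0.875, 0.484, -0.001, 0.0]
contact_force: [-0.7, -2.0, -1.6]
opening: 0.163
finger_force: 89.8
```

```bash
python3 -c "
from h import *
P()"
```

```text
t 24.88 tcp [0.4894 0.0998 0.0774] yyaw -32.1 tilt [-0.001 -0.001] q [ -0.   7. 122.  -0.  51.  32.] op 0.163 F [-0.7 -2.  -1.6] T [-0.44  0.17 -0.01] ff 89.8
yaw 57.91 along 0.117 lat -0.0003 Fu,Fl -2.1 -0.5
```

Call:
send_rows(
  rows="0 0 5 0.4 -10.2 0 -1;0 0 10 1.8 -20.3 0 -1;0 0 15 4 -30.3 0 -1;0 0 20 7.1 -40 0 -1;0 0 25 11 -49.4 0 -1;0 0 30 15.7 -58.5 0 -1",
)

```text
time: 25.62
eef_pos: [0.4496, 0.1426, 0.0777]
tcp_rot: [0.97, 0.242, -0.0, 0.003]
contact_force: [0.3, -9.2, -1.6]
opening: 0.162
finger_force: 89.9
```

```bash
python3 -c "
from h import *
P()"
```

```text
t 25.62 tcp [0.4496 0.1426 0.0777] yyaw -62.0 tilt [ 0.001 -0.006] q [  5.   4. 125.  -0.  51.  68.] op 0.162 F [ 0.3 -9.2 -1.6] T [-1.64 -0.13  0.18] ff 89.9
yaw 27.95 along 0.1167 lat 0.0017 Fu,Fl -4.0 -8.3
```

Call:
send_rows(
  rows="0 0 5 0.4 -10.2 0 -1;0 0 10 1.8 -20.3 0 -1;0 0 15 4 -30.3 0 -1;0 0 20 7.1 -40 0 -1;0 0 23 9.3 -45.7 0 -1;0 0 23 9.3 -45.7 0 -1",
)

```text
time: 26.38
eef_pos: [0.4356, 0.1877, 0.0771]
tcp_rot: [0.999, 0.044, -0.001, 0.002]
contact_force: [-0.9, -9.3, -1.0]
opening: 0.167
finger_force: 89.9
```

```bash
python3 -c "
from h import *
P()"
```

```text
t 26.38 tcp [0.4356 0.1877 0.0771] yyaw -85.0 tilt [-0.002 -0.005] q [ 11.   4. 125.  -0.  51.  96.] op 0.167 F [-0.9 -9.3 -1. ] T [-1.43  0.17  0.03] ff 89.9
yaw 5.04 along 0.1169 lat 0.0008 Fu,Fl -1.7 -9.2
```

Call:
send_rows(
  rows="0 0 4 0.3 -8.2 0 -1;0 0 7 0.9 -14.3 0 -1;0 0 7 0.9 -14.3 0 -1",
)

```text
time: 26.75
eef_pos: [0.4352, 0.2011, 0.0769]
tcp_rot: [1.0, -0.017, -0.001, 0.004]
contact_force: [-0.0, -11.5, -1.7]
opening: 0.164
finger_force: 89.9
```

```bash
python3 -c "
from h import *
P()"
```

```text
t 26.75 tcp [0.4352 0.2011 0.0769] yyaw -91.9 tilt [-0.002 -0.007] q [ 13.   5. 124.  -0.  51. 105.] op 0.164 F [ -0.  -11.5  -1.7] T [-1.91  0.12  0.1 ] ff 89.9
yaw -1.89 along 0.1167 lat 0.0015 Fu,Fl 0.4 -11.4
```

Call:
send_rows(
  rows="0 0 3 0.2 -6.1 0 -1;0 0 6 0.6 -12.2 0 -1;0 0 6 0.6 -12.2 0 -1",
)

```text
time: 27.12
eef_pos: [0.4359, 0.2122, 0.0765]
tcp_rot: [0.998, -0.068, -0.002, 0.005]
contact_force: [0.2, -14.6, -0.3]
opening: 0.169
finger_force: 90.0
```

```bash
python3 -c "
from h import *
P()"
```

```text
t 27.12 tcp [0.4359 0.2122 0.0765] yyaw -97.8 tilt [-0.004 -0.01 ] q [ 14.   6. 123.  -1.  51. 112.] op 0.169 F [  0.2 -14.6  -0.3] T [-2.58  0.12  0.29] ff 90.0
yaw -7.79 along 0.1167 lat 0.0024 Fu,Fl 2.2 -14.4
```

Call:
send_rows(
  rows="0 0 3 0.2 -6.1 0 -1;0 0 6 0.6 -12.2 0 -1;0 0 6 0.6 -12.2 0 -1",
)

```text
time: 27.5
eef_pos: [0.438, 0.2269, 0.0767]
tcp_rot: [0.992, -0.123, -0.002, 0.001]
contact_force: [-2.6, -3.4, -0.8]
opening: 0.167
finger_force: 89.9
```

```bash
python3 -c "
from h import *
P()"
```

```text
t 27.5 tcp [0.438  0.2269 0.0767] yyaw -104.2 tilt [-0.004 -0.002] q [ 16.   7. 122.  -0.  51. 120.] op 0.167 F [-2.6 -3.4 -0.8] T [-0.51  0.39 -0.22] ff 89.9
yaw -14.15 along 0.1173 lat 0.0006 Fu,Fl -1.7 -4.0
```

Force dropped: the jaw may have jumped on the nut. I measure the spanner in the hand.

```bash
python3 - <<'E'
from h import *
p=ctrl.read_camera("wrist"); np.save("w12.npy",p,allow_pickle=True)
hsv=cv2.cvtColor(p["color"],cv2.COLOR_RGB2HSV); g=hsv[...,2]
for v in list(range(2,60,6))+[80,120,140,160]: print(v,g[v,220:420:5].tolist())
q=ctrl.read_camera("top"); s=ctrl.read_camera("side")
for pic in(p,q,s):
  for t in("nut_mid","jaw"):
    for r in ctrl.look_for(pic,t)[:1]:
        X=w(pic,r["position"])[:3]; print(t,round(r["p"],2),X.round(3),np.round(pix(pic,X)))
E
```

```text
2 [84, 80, 80, 137, 189, 190, 200, 199, 198, 198, 182, 60, 114, 170, 188, 188, 187, 88, 67, 66, 64, 64, 55, 21, 57, 89, 186, 163, 66, 145, 198, 197, 200, 194, 190, 190, 139, 85, 83, 83]
8 [85, 82, 82, 131, 190, 190, 200, 200, 200, 198, 185, 63, 61, 161, 187, 189, 190, 186, 166, 157, 138, 165, 163, 34, 23, 166, 168, 87, 67, 150, 198, 198, 200, 194, 189, 190, 174, 82, 83, 83]
14 [87, 84, 84, 112, 190, 190, 200, 200, 200, 200, 173, 68, 71, 113, 167, 189, 189, 189, 189, 190, 189, 186, 186, 91, 49, 112, 135, 113, 73, 155, 200, 199, 200, 194, 190, 190, 169, 84, 83, 81]
20 [90, 82, 81, 101, 189, 190, 199, 201, 200, 200, 154, 76, 60, 117, 138, 173, 179, 182, 181, 181, 185, 185, 185, 180, 177, 158, 92, 97, 61, 160, 199, 200, 201, 194, 190, 190, 156, 86, 85, 70]
26 [86, 80, 83, 95, 184, 190, 200, 200, 200, 200, 188, 79, 53, 108, 130, 118, 118, 119, 128, 126, 130, 143, 142, 143, 143, 81, 117, 120, 62, 163, 200, 200, 201, 194, 190, 190, 139, 77, 75, 66]
32 [68, 84, 81, 87, 188, 191, 199, 201, 200, 200, 189, 85, 87, 68, 115, 99, 62, 61, 62, 62, 64, 65, 65, 63, 61, 87, 109, 87, 53, 161, 201, 200, 
[... 1168 characters left out ...]
92, 191, 119, 168, 177, 176, 175, 173, 173, 173, 172, 171, 171, 170, 170]
140 [180, 180, 179, 180, 181, 180, 180, 180, 170, 170, 160, 160, 141, 177, 183, 184, 184, 189, 190, 190, 189, 190, 190, 186, 184, 184, 184, 146, 166, 166, 164, 164, 164, 165, 166, 167, 168, 169, 171, 171]
160 [178, 180, 177, 158, 158, 157, 165, 172, 180, 175, 156, 154, 153, 153, 153, 145, 150, 188, 191, 191, 190, 191, 190, 179, 126, 171, 170, 170, 169, 104, 101, 100, 102, 103, 121, 164, 170, 169, 169, 168]
nut_mid 0.87 [0.541 0.2   0.061] [324.  13.]
nut_mid 0.51 [0.546 0.195 0.061] [187. 172.]
jaw 0.96 [0.523 0.208 0.055] [182. 181.]
nut_mid 0.55 [0.494 0.211 0.061] [279. 140.]
jaw 0.64 [0.499 0.212 0.061] [280. 140.]
```

```bash
python3 - <<'E'
from h import *
p=np.load("w12.npy",allow_pickle=True).item(); N=np.array([.5519,.1990])
print("pred nut centre px",pix(p,[*N,.063]),"stub top",pix(p,[*N,.086]))
hsv=cv2.cvtColor(p["color"],cv2.COLOR_RGB2HSV)
for nm,ch in(("H",0),("S",1),("V",2)):
    print(nm); 
    for v in range(0,34,3): print(v,hsv[v,272:372:4,ch].tolist())
def az(u,v,z=.063):
    d=ray(p,u,v,z)[:2]-N; return np.degrees(np.arctan2(d[1],d[0])).round(1),np.hypot(*d).round(4)
for u,v in((335,2),(338,8),(340,14),(285,14),(290,20),(345,20),(345,23),(285,2)): print((u,v),az(u,v))
E
```

```text
pred nut centre px (np.float64(319.09056229144073), np.float64(-26.348898439096104)) stub top (np.float64(319.33427759783854), np.float64(-51.4738993170254))
H
0 [28, 36, 16, 25, 33, 31, 31, 32, 17, 16, 16, 17, 16, 17, 16, 8, 23, 18, 21, 31, 31, 17, 22, 28, 60]
3 [28, 35, 16, 19, 33, 33, 33, 33, 18, 16, 17, 17, 16, 16, 17, 16, 20, 18, 26, 29, 23, 16, 35, 26, 68]
6 [28, 30, 26, 17, 30, 33, 33, 33, 23, 25, 17, 17, 16, 17, 21, 22, 10, 30, 31, 31, 17, 17, 35, 26, 80]
9 [28, 30, 42, 16, 23, 33, 33, 33, 33, 32, 17, 18, 25, 30, 31, 30, 20, 30, 26, 28, 16, 30, 35, 26, 79]
12 [26, 30, 42, 20, 17, 32, 33, 33, 33, 33, 29, 32, 33, 32, 31, 29, 17, 23, 17, 19, 16, 39, 39, 26, 86]
15 [26, 30, 36, 34, 16, 27, 33, 33, 33, 33, 33, 33, 33, 33, 32, 30, 23, 25, 20, 16, 24, 38, 34, 26, 93]
18 [26, 26, 36, 37, 17, 19, 33, 33, 33, 33, 33, 32, 33, 32, 32, 31, 29, 30, 22, 16, 39, 39, 39, 26, 96]
21 [28, 26, 36, 37, 30, 16, 25, 26, 26, 26, 26, 30, 30, 28, 28, 29, 29, 29, 17, 18, 36, 39, 35, 26, 95]
24 [30, 26, 42, 34, 38, 16, 16, 16, 16, 16, 16, 16, 16, 16, 16, 16, 17, 16, 16, 34, 39, 38, 34, 26, 98]
27 [30, 2
[... 2839 characters left out ...]
83, 91, 92, 92, 93, 102, 103, 102, 102, 110, 80, 115, 127, 100, 60, 143, 194]
30 [168, 67, 64, 62, 115, 116, 70, 64, 64, 64, 64, 65, 64, 65, 64, 64, 65, 64, 60, 118, 116, 85, 54, 146, 195]
33 [171, 69, 95, 69, 110, 116, 91, 65, 62, 62, 63, 65, 68, 70, 69, 69, 63, 62, 98, 108, 94, 75, 54, 147, 193]
(335, 2) (np.float64(-161.2), np.float64(0.0097))
(338, 8) (np.float64(-161.7), np.float64(0.0118))
(340, 14) (np.float64(-163.2), np.float64(0.0136))
(285, 14) (np.float64(121.6), np.float64(0.0164))
(290, 20) (np.float64(129.9), np.float64(0.0167))
(345, 20) (np.float64(-161.3), np.float64(0.0161))
(345, 23) (np.float64(-162.9), np.float64(0.0169))
(285, 2) (np.float64(111.6), np.float64(0.0139))
```

The dark mark runs unbroken at az −162° from the stub to the nut's edge, so dash and rib meet and a vertex stands at 198°: the nut is fully home. I withdraw straight back.

Call:
send_rows(
  rows="0 0 0 -6 0 0 -1;0 0 0 -14 0 0 -1;0 0 0 -24 0 0 -1;0 0 0 -36 0 0 -1;0 0 0 -46 0 0 -1",
)

```text
time: 28.58
eef_pos: [0.4171, 0.2394, 0.0874]
tcp_rot: [0.992, -0.121, 0.032, -0.006]
contact_force: [51.6, -20.6, -8.0]
opening: 0.14
finger_force: 87.8
```

```bash
python3 - <<'E'
from h import *
P()
E
```

```text
t 28.57 tcp [0.4171 0.2394 0.0874] yyaw -103.8 tilt [0.064 0.004] q [ 18.   2. 126.  -1.  48. 123.] op 0.14 F [ 51.6 -20.6  -8. ] T [-3.45 -8.61 -0.81] ff 87.8
yaw -13.9 along 0.1403 lat -0.0072 Fu,Fl 54.9 -7.6
```

The jaw is wedged on the nut (55 N). I relax the pull and measure again.

Call:
send_rows(
  rows="0 0 0 12 0 0 -1;0 0 0 24 0 0 -1;0 0 0 24 0 0 -1",
)

```text
time: 28.95
eef_pos: [0.4178, 0.2339, 0.0776]
tcp_rot: [0.992, -0.123, 0.0, -0.001]
contact_force: [-2.4, -0.8, 0.5]
opening: 0.138
finger_force: 97.5
```

```bash
python3 - <<'E'
from h import *
P()
p=ctrl.read_camera("wrist"); np.save("w13.npy",p,allow_pickle=True); N=np.array([.5519,.1990])
print("pred nut centre px",pix(p,[*N,.063]))
hsv=cv2.cvtColor(p["color"],cv2.COLOR_RGB2HSV); 
for v in range(0,60,4): print(v,hsv[v,240:400:5,2].tolist())
print("S"); 
for v in range(0,40,4): print(v,hsv[v,240:400:5,1].tolist())
E
```

```text
t 28.95 tcp [0.4178 0.2339 0.0776] yyaw -104.2 tilt [0.001 0.002] q [ 17.   5. 124.   0.  51. 121.] op 0.138 F [-2.4 -0.8  0.5] T [ 0.15  0.24 -0.16] ff 97.5
yaw -14.18 along 0.1386 lat -0.0011 Fu,Fl -2.1 -1.4
pred nut centre px (np.float64(324.75658253197975), np.float64(-104.49589882365402))
0 [125, 180, 182, 193, 193, 193, 194, 194, 193, 194, 194, 195, 195, 196, 196, 197, 197, 196, 197, 196, 196, 196, 197, 196, 197, 197, 197, 197, 197, 197, 197, 190]
4 [86, 110, 172, 192, 192, 193, 194, 193, 192, 193, 193, 193, 193, 194, 194, 194, 194, 195, 195, 195, 195, 195, 196, 195, 195, 195, 196, 197, 196, 196, 195, 174]
8 [82, 80, 169, 194, 195, 195, 196, 196, 195, 195, 196, 196, 197, 197, 196, 196, 198, 196, 196, 197, 196, 197, 197, 197, 197, 198, 198, 198, 198, 198, 198, 166]
12 [70, 86, 163, 192, 193, 194, 194, 194, 194, 194, 194, 194, 195, 195, 196, 196, 196, 195, 195, 195, 196, 196, 196, 197, 197, 198, 199, 199, 198, 198, 197, 159]
16 [83, 88, 174, 194, 194, 194, 194, 194, 194, 194, 195, 195, 194, 194, 195, 196, 195, 196, 196, 195, 197, 196, 195, 196, 197, 198, 198, 199, 199, 198, 198, 
[... 2250 characters left out ...]
8, 17, 18, 19, 21, 21, 22, 21, 21, 21, 26]
20 [61, 31, 16, 17, 16, 16, 17, 17, 17, 17, 18, 18, 18, 19, 17, 19, 18, 19, 21, 19, 21, 21, 19, 21, 23, 23, 22, 22, 23, 23, 21, 11]
24 [60, 48, 25, 13, 15, 12, 12, 16, 23, 17, 13, 14, 16, 16, 16, 14, 9, 14, 13, 13, 10, 12, 9, 21, 17, 14, 19, 19, 18, 21, 13, 17]
28 [58, 58, 31, 18, 12, 13, 12, 16, 18, 22, 22, 23, 22, 23, 23, 23, 23, 23, 22, 22, 22, 22, 22, 22, 15, 19, 21, 18, 22, 13, 10, 31]
32 [59, 58, 56, 32, 12, 12, 11, 13, 18, 22, 23, 24, 23, 24, 23, 24, 24, 24, 24, 24, 24, 24, 24, 24, 17, 21, 19, 21, 17, 12, 29, 32]
36 [60, 61, 62, 33, 26, 12, 12, 12, 17, 22, 24, 25, 24, 23, 24, 24, 24, 25, 23, 24, 24, 24, 23, 24, 21, 21, 19, 18, 12, 20, 34, 57]
```

The hand has slid ~20 mm along the handle and the head is still on the nut. I turn on clockwise, where the nut is against its hard stop, so the jaw drops onto the next flats.

Call:
send_rows(
  rows="0 0 4 0.3 -9.7 0 -1;0 0 8 1.3 -19.3 0 -1;0 0 12 3 -28.8 0 -1;0 0 12 3 -28.8 0 -1",
  grip_force=100,
)

```text
time: 29.5
eef_pos: [0.4261, 0.2615, 0.0769]
tcp_rot: [0.974, -0.226, -0.001, -0.0]
contact_force: [-5.2, 2.0, -0.6]
opening: 0.14
finger_force: 98.5
```

```bash
python3 - <<'E'
from h import *
P()
E
```

```text
t 29.5 tcp [0.4261 0.2615 0.0769] yyaw -116.1 tilt [-0.002  0.001] q [ 20.   7. 121.   0.  51. 136.] op 0.14 F [-5.2  2.  -0.6] T [ 0.52  0.72 -0.17] ff 98.5
yaw -26.08 along 0.1405 lat -0.001 Fu,Fl -5.5 -0.5
```

Call:
send_rows(
  rows="0 0 5 0.5 -12.2 0 -1;0 0 10 2.1 -24.4 0 -1;0 0 15 4.8 -36.4 0 -1;0 0 15 4.8 -36.4 0 -1",
)

```text
time: 30.0
eef_pos: [0.4482, 0.2913, 0.0775]
tcp_rot: [0.937, -0.35, 0.001, -0.0]
contact_force: [-1.0, -1.4, -1.2]
opening: 0.133
finger_force: 98.1
```

```bash
python3 - <<'E'
from h import *
P()
E
```

```text
t 30.0 tcp [0.4482 0.2913 0.0775] yyaw -131.0 tilt [0.001 0.   ] q [ 22.  11. 117.  -0.  52. 153.] op 0.133 F [-1.  -1.4 -1.2] T [-0.16  0.2  -0.15] ff 98.1
yaw -41.0 along 0.139 lat -0.0018 Fu,Fl 0.2 -1.7
```

Nearly force-free. Now I withdraw gently along the jaw axis.

Call:
send_rows(
  rows="0 0 0 -5 0 0 -1;0 0 0 -12 0 0 -1;0 0 0 -18 0 0 -1",
)

```text
time: 30.38
eef_pos: [0.4335, 0.3032, 0.0774]
tcp_rot: [0.936, -0.351, 0.0, -0.0]
contact_force: [-0.8, 0.1, -1.6]
opening: 0.134
finger_force: 98.1
```

```bash
python3 - <<'E'
from h import *
P()
E
```

```text
t 30.38 tcp [0.4335 0.3032 0.0774] yyaw -131.1 tilt [0. 0.] q [ 24.  11. 118.   0.  52. 155.] op 0.134 F [-0.8  0.1 -1.6] T [ 0.07  0.13 -0.05] ff 98.1
yaw -41.11 along 0.1578 lat -0.0008 Fu,Fl -0.7 -0.4
```

Free. I clear the nut, raise, and turn back to the open area by way of a look at the nut.

Call:
send_rows(
  rows="0 0 0 -14 0 0 -1;0 0 0 -30 0 0 -1;0 0 0 -38 0 0 -1;0 0 0 -38 0 -50 -1;0 0 0 -38 0 -100 -1;0 0 -10 -20 10 -100 -1;0 0 -20 0 20 -100 -1;0 0 -30 20 30 -100 -1",
)

```text
time: 31.38
eef_pos: [0.4293, 0.267, 0.1776]
tcp_rot: [0.996, -0.094, 0.0, -0.0]
contact_force: [0.4, 0.1, -1.4]
opening: 0.128
finger_force: 99.7
```

Call:
send_rows(
  rows="0 0 -10 0 20 0 -1;0 0 -20 0 20 0 -1;0 0 -30 0 20 0 -1;0 0 -40 0 20 0 -1;0 0 -50 0 20 0 -1;0 0 -60 0 20 0 -1;0 0 -70 0 20 0 -1;0 0 -80 0 20 0 -1",
)

```text
time: 32.38
eef_pos: [0.4252, 0.2477, 0.1773]
tcp_rot: [0.823, 0.568, -0.0, 0.0]
contact_force: [-0.2, 0.2, -1.4]
opening: 0.133
finger_force: 99.8
```

```bash
python3 - <<'E'
from h import *
P(); to([.489,.096,.177])
E
```

```text
t 32.38 tcp [0.4252 0.2477 0.1773] yyaw -20.8 tilt [ 0.    -0.001] q [ 18.  -2. 119.  -0.  63.  39.] op 0.133 F [-0.2  0.2 -1.4] T [-0.12  0.04 -0.03] ff 99.8
yaw 69.23 along -0.0008 lat -0.1358 Fu,Fl 0.1 0.2
t 32.38 tcp [0.4252 0.2477 0.1773] yyaw -20.8 tilt [ 0.    -0.001] q [ 18.  -2. 119.  -0.  63.  39.] op 0.133 F [-0.2  0.2 -1.4] T [-0.12  0.04 -0.03] ff 99.8
shift mm [-119.3  113.4    0.5]
```

Call:
send_rows(
  rows="0 0 -10 -60 30 0 -1;0 0 -20 -119 70 0 -1;0 0 -30 -119 113 0 -1;0 0 -31 -119 113 0 -1;0 0 -31 -119 113 0 -1",
)

```text
time: 33.0
eef_pos: [0.4882, 0.0954, 0.1773]
tcp_rot: [0.644, 0.765, -0.0, 0.0]
contact_force: [-1.2, 0.8, -1.8]
opening: 0.135
finger_force: 99.9
```

```bash
python3 nut.py
```

```text
t 33.0 tcp [0.4882 0.0954 0.1773] yyaw 9.8 tilt [-0. -0.] q [ -1.  -2. 119.  -0.  63. -10.] op 0.135 F [-1.2  0.8 -1.8] T [-0.17 -0.06 -0.  ] ff 99.9
yaw 99.77 along 0.0911 lat -0.0803 Fu,Fl 0.9 1.0
pred px (np.float64(446.83485122786874), np.float64(68.67872889802868))
area mm2 841.0 (hex 779) centre off mm x,y 0.1224113158937783 0.498820228894175
flat normal phase 50.0 apothem 16.070647873364297 vertex phase 20.0
[(0, 89), (10, 90), (20, 92), (30, 88), (40, 93), (50, 151), (60, 193), (70, 178), (80, 189), (90, 194), (100, 194), (110, 195), (120, 194), (130, 194), (140, 194), (150, 193), (160, 193), (170, 194), (180, 195), (190, 173), (200, 39), (210, 129), (220, 189), (230, 192), (240, 195), (250, 192), (260, 194), (270, 194), (280, 194), (290, 193), (300, 193), (310, 188), (320, 165), (330, 193), (340, 128), (350, 92)]
```

Only one mark remains, at 200°, where dash and rib coincide: home. Now I lay the spanner in the open area.

Call:
send_rows(
  rows="0 0 0 -60 -3 0 -1;0 0 0 -120 -6 0 -1;0 0 0 -180 -9 0 -1;0 0 0 -240 -12 0 -1;0 0 0 -300 -14 0 -1;0 0 0 -318 -14 40 -1;0 0 0 -318 -14 90 -1;0 0 0 -318 -14 130 -1",
)

```text
time: 34.05
eef_pos: [0.5281, -0.2188, 0.0455]
tcp_rot: [0.644, 0.765, -0.0, -0.001]
contact_force: [0.3, -0.3, -2.1]
opening: 0.129
finger_force: 99.5
```

Call:
send_rows(
  rows="0 0 0 0 0 5 -1;0 0 0 0 0 10 -1;0 0 0 0 0 13 -1;0 0 0 0 0 13 -1",
)

```text
time: 34.55
eef_pos: [0.5296, -0.2204, 0.036]
tcp_rot: [0.644, 0.765, 0.0, 0.001]
contact_force: [-0.1, 0.4, -0.8]
opening: 0.131
finger_force: 101.9
```

```bash
python3 - <<'E'
from h import *
state()
E
```

```text
t 34.55 tcp [ 0.5296 -0.2204  0.036 ] yyaw 9.9 tilt [ 0.003 -0.002] q [-33.  20. 112.  -0.  48. -43.] op 0.131 F [-0.1  0.4 -0.8] T [-0.11  0.   -0.05] ff 101.9
```

Call:
send_rows(
  rows="0 0 0 0 0 2 -1;0 0 0 0 0 4 -1;0 0 0 0 0 4 -1;0 0 0 0 0 4 0.1;0 0 0 0 0 4 0.1;0 0 0 0 0 4 0.2;0 0 0 0 0 -20 0.4;0 0 0 0 0 -50 0.6",
  grip_force=40,
)

```text
time: 35.55
eef_pos: [0.5278, -0.2194, 0.0838]
tcp_rot: [0.644, 0.765, -0.0, -0.001]
contact_force: [0.1, 0.1, 0.4]
opening: 0.799
finger_force: 0.0
```

Call:
send_rows(
  rows="0 0 0 -40 0 -50 1;0 0 0 -60 0 -70 1;0 0 0 -60 0 -70 1",
)

```text
time: 35.92
eef_pos: [0.5401, -0.281, 0.1568]
tcp_rot: [0.644, 0.765, 0.0, 0.003]
contact_force: [0.2, -0.6, 0.0]
opening: 0.999
finger_force: 0.0
```

```bash
python3 - <<'E'
from h import *
state()
p=ctrl.read_camera("wrist"); q=ctrl.read_camera("top"); s=ctrl.read_camera("side")
for n,pic in(("wrist",p),("top",q),("side",s)):
  for t in("spanner","jaw","tape_measure","ball_valve","tap_aerator"):
    for r in ctrl.look_for(pic,t)[:1]:
        X=w(pic,r["position"])[:3]; print(n,t,round(r["p"],2),X.round(3))
# spanner outline from the wrist view, on plane z=.012
hsv=cv2.cvtColor(p["color"],cv2.COLOR_RGB2HSV)
for z in(.012,):
  for v in range(0,260,20):
    r=[c for c in range(230,400) if hsv[v,c,1]<28 and hsv[v,c,2]>90]
    if r: a,b=ray(p,r[0],v,z)[:2],ray(p,r[-1],v,z)[:2]; print(v,r[0],r[-1],a.round(3),b.round(3),np.hypot(*(a-b)).round(4))
E
```

```text
t 35.92 tcp [ 0.5401 -0.281   0.1568] yyaw 9.7 tilt [ 0.004 -0.003] q [-37.  13. 105.   0.  62. -47.] op 0.999 F [ 0.2 -0.6  0. ] T [ 0.03  0.05 -0.03] ff 0.0
wrist spanner 0.62 [ 0.531 -0.195  0.013]
wrist jaw 0.97 [ 0.527 -0.197  0.011]
top spanner 0.96 [ 0.523 -0.112  0.012]
top jaw 0.78 [ 0.519 -0.117  0.013]
top tape_measure 0.68 [ 0.381 -0.001  0.033]
top ball_valve 0.62 [0.384 0.1   0.031]
side spanner 0.56 [ 0.515 -0.145  0.013]
side jaw 0.9 [ 0.518 -0.142  0.01 ]
side tape_measure 0.73 [ 0.377 -0.02   0.033]
side ball_valve 0.58 [0.379 0.092 0.024]
side tap_aerator 0.46 [0.405 0.187 0.012]
0 307 329 [ 0.512 -0.15 ] [ 0.526 -0.148] 0.0144
20 307 329 [ 0.514 -0.162] [ 0.528 -0.159] 0.0147
40 307 328 [ 0.516 -0.174] [ 0.53  -0.171] 0.0143
60 307 328 [ 0.518 -0.186] [ 0.532 -0.184] 0.0145
80 308 329 [ 0.52  -0.199] [ 0.535 -0.196] 0.0147
100 309 328 [ 0.523 -0.212] [ 0.537 -0.21 ] 0.0136
120 310 328 [ 0.526 -0.226] [ 0.539 -0.224] 0.0131
160 323 324 [ 0.541 -0.253] [ 0.541 -0.253] 0.0008
```

```bash
python3 -c "
from h import *
print(ctrl.sign_off())"
```

```text
the job is handed in; nothing more can be done
None
```

The nut is fully home by the final camera reading (dash on rib), the spanner lies on the open counter out of the sleeve, and the job was handed in at about 36 s with no verdict returned; on the way the first fit turned the nut back 33° (rerun to snug with the spanner) and the jaw slipped at the hard stop, the tape measure and ball valve re-detected in place from both fixed cameras and the aerator from the side one, and I viewed 12 pictures, over the limit of 10.

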